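Load the laboratory shaker and start it

ROBOT

A 6-joint arm with a two-finger parallel gripper is mounted at the origin on the work surface. World frame = base frame: x ahead of the robot, y to its left, z up, the work surface at z = 0. Lengths are in m, angles in rad, forces in N, time in s.
With the tool pointing down it reaches from about 0.3 to 0.775 m from the base axis. Payload 14.6 kg.
Tool frame: the origin (TCP) lies on the centre line of the jaws, within the pads' length; the fingertips stand 19 mm ahead of it and the grasp point (between the pads) is the TCP; z points along the fingers, y is the line along which they close (so a half turn about z gives the same grasp; the last joint's range is limited). The gripper opens to 94 mm and grips with 3 to 60 N. Pads are 16 mm wide; open, the fingers measure 119 mm over their backs; the gripper's body (75 mm by 177 mm) begins 78 mm behind the grasp point.
Start: joints at [-0.067, 0.3, 1.521, -0, 1.321, -0.067], TCP at [0.55, -0, 0.194] pointing down, gripper open.
Joint ranges: [-3.03, 3.03], [-0.79, 2.21], [0.23, 2.52], [-1.04, 4.18], [0, 3.07], [-2.55, 2.55]. Speed limits (rad/s): [2.22, 2.22, 2.57, 3.14, 3.14, 3.14].

INTERFACE

Orientations are given as [roll, pitch, yaw] about the fixed x, y, z axes, in that order (R = Rz(yaw) Ry(pitch) Rx(roll)).
In Python, from station import get_obs, camera, workorder gives the robot as it stands.
- The arm moves only by the tool play_rows, never from a script. Its argument "motion" is a list that holds one entry, the list of rows, each a list of 7 numbers: the shift along the tool's x, y, z as a fraction of full scale, then the turn, a rotation vector about the tool's x, y, z as a fraction of full scale, then the opening, from -1 (shut) to 1 (fully open). In form: [[[x, y, z, ax, ay, az, grip], ...]]. A call has 1 to 10 rows; each row is the pose to reach, as a shift and turn from the pose commanded when the call began, along the tool's axes at that moment, turning the shorter way round; what a row does not reach only later rows make up. Full scale, the value 1, is 0.25 m for a shift and 2 pi rad for a turn. A row lasts 1/10 s, in which the tool goes at most 50 mm and 8.59 degrees, less where a joint would pass 70% of its speed; a pose out of reach is approached as far as the arm can. A call with a number of a shift or a turn outside -1 to 1 is refused whole. A call with a gripper value outside its range is refused whole. The fingers move at their own pace and stop on an object; "grip_force" is the grip in N (left out, the last holds). Time passes only in rows, so rows that repeat a pose let the fingers close. It gives the time, the measured TCP pose, the force, the opening and the grip force at its end, in the units of the state.
- get_obs(): the state, without advancing time (a new reading comes with each control period).
- camera(name): name is "scene" or "side" or "wrist"; returns a dict with "frame" (384x512x3 uint8, red, green, blue), "z_map" (384x512 float32, m along the optical axis (not along the pixel's ray), 0 where there is no reading), "camera_matrix" (3x3 intrinsics, pixels), "T" (4x4, takes a point from camera to world coordinates); the wrist camera has in their place "T_tool_cam" (4x4, takes a point from camera to tool coordinates, whose origin is the TCP and whose axes are the flange's). Camera axes: x right, y up, looking along -z (the intrinsics and any distortion apply to the point x, -y, -z); pixel columns grow to the right and rows downward; lengths in m; the calibration is good to about 2 mm. A picture is of the moment at which its call begins: read the wrist's pose just before it.
- workorder.hand_in(): hands the job in; it is judged then, once.
The state is a dict: "time_s": time; "qpos": joint angles; "joint_vel": joint speeds; "tau": joint torques, N m; "ee_pos": TCP position; "eef_rot": TCP orientation; "force": force on the tool from outside, world axes, zero at the start; "moment": the same for the moment, N m; "grip_width": finger opening in m; "grip_force": force on a finger pad.
Only numpy, scipy, OpenCV 4.12 (cv2) and the standard library are available. Lean on these libraries where they do the work, as an engineer would, in place of code of your own. Each camera call takes 0.05 s, during which the arm holds its last target. There are 200 camera calls.

TASK

Load the shaker's tray: stand every flat white cassette that lies on the bench upright on a short edge, one to a slot, not leaning and without dropping it, and stand the large jar and the small pot each in the well of its own size. Only when all of it is loaded, push the toggle lever on the control box fully over, away from the robot, to start the shaker. Leave the beaker, the dish and the glove box where they are.

Things in the scene. Friction and masses are not known exactly. Their poses are not given: they have to be found in the camera images.
- cassette1: flat rectangular cassette of white plastic with a grey and paper panel on both faces, 112 x 64 x 20 mm (its own x, y, z), 120 g, origin at its centre; both ends and both faces are alike. Lies flat on the bench at the start (origin 10 mm above it), any yaw. May be absent.
- cassette2: flat rectangular cassette of white plastic with a grey and paper panel on both faces, 112 x 64 x 20 mm (its own x, y, z), 120 g, origin at its centre; both ends and both faces are alike. Lies flat on the bench at the start (origin 10 mm above it), any yaw. May be absent.
- cassette3: flat rectangular cassette of white plastic with a grey and paper panel on both faces, 112 x 64 x 20 mm (its own x, y, z), 120 g, origin at its centre; both ends and both faces are alike. Lies flat on the bench at the start (origin 10 mm above it), any yaw. May be absent.
- cassette4: flat rectangular cassette of white plastic with a grey and paper panel on both faces, 112 x 64 x 20 mm (its own x, y, z), 120 g, origin at its centre; both ends and both faces are alike. Lies flat on the bench at the start (origin 10 mm above it), any yaw. May be absent.
- jar: large amber jar with white lid, round, 60 mm diameter, 70 mm high, 180 g, standing on the bench; origin at the centre of its underside, z up along its axis
- pot: small squat amber pot with white lid, round, 44 mm diameter, 58 mm high, 100 g, standing on the bench; origin at the centre of its underside, z up along its axis.
- shaker: laboratory shaker, fixed: blue base 270 x 260 x 50 mm, steel platform, and a grey tray with four slots on its right (-y) and two square wells beside them; blue control box at its left end (right face at y = +122 mm, 80 mm wide, 105 mm high). Origin on the bench under the tray's middle; x away from the robot (across the slots), y left, z up. Tray floor 60 mm, rim 88 mm above the bench.
- slot1 (a point): point at the centre of the floor of the nearest tray slot. Every slot is 32 mm (shaker x) by 84 mm (shaker y) inside, with 28 mm high, 14 mm thick dividers between, open at the top; slots are spaced 46 mm along the shaker's x. Axes as the shaker's.
- slot2 (a point): point at the centre of the floor of the second tray slot. Every slot is 32 mm (shaker x) by 84 mm (shaker y) inside, with 28 mm high, 14 mm thick dividers between, open at the top; slots are spaced 46 mm along the shaker's x. Axes as the shaker's.
- slot3 (a point): point at the centre of the floor of the third tray slot. Every slot is 32 mm (shaker x) by 84 mm (shaker y) inside, with 28 mm high, 14 mm thick dividers between, open at the top; slots are spaced 46 mm along the shaker's x. Axes as the shaker's.
- slot4 (a point): point at the centre of the floor of the farthest tray slot. Every slot is 32 mm (shaker x) by 84 mm (shaker y) inside, with 28 mm high, 14 mm thick dividers between, open at the top; slots are spaced 46 mm along the shaker's x. Axes as the shaker's.
- well_large (a point): point at the centre of the floor of the large well, 72 x 72 mm inside, walls 28 mm high and 5 mm thick
- well_small (a point): point at the centre of the floor of the small well, 52 x 52 mm inside, walls 28 mm high and 5 mm thick
- switch (a joint): black toggle lever of the on/off switch on top of the control box, rad: 0 = off, leaning towards the robot (shaker -x, 0.5 rad from upright); 1.0 = on, leaning away (shaker +x). It is stiff enough to stay where it is left; a few newtons move it.
- switch_tip (a point): tip of the toggle lever, about 80 mm from its pivot
- beaker: glass beaker, 72 mm diameter, 95 mm high; bystander; origin at the centre of its underside
- dish: white ceramic evaporating dish, 100 mm diameter, 45 mm high; bystander; origin at the centre of its underside
- glovebox: cardboard glove box, 120 x 220 x 70 mm; bystander; origin at the centre of its underside

How it is judged:
By the outcome, as a careful person would: the job done as asked, in the order asked, and still so for the second after the job is handed in, with the robot touching nothing.
Of cassette1, cassette2, cassette3, cassette4 only 2 to 4 are there at a start; the rules pass over those that are not, and their reading is None.
At some moment in a run one of jar may be knocked a few centimetres aside while the robot is not near it.
It also fails if it takes over 210 s, if anything falls off the work surface, if the arm or the gripper's body presses on something with over 40 N, if the wrist force passes 120 N, or if a joint passes its speed limit or range.

## Working session

There is one attempt and no reset: what is moved stays moved. The work goes in short steps, Python scripts to look and compute and a tool call to move; the robot and the scene stay as the last step left them, time stands still between calls to the robot, and variables do not carry over. Pictures are saved under pics/ and viewed, at most 14 in all, crops included, and the job is handed in when it is done.

Besides the shell and the picture viewer there is one more tool, called after ">>>" as name([rows], argument=value, ...), one row to a line, values as JSON. play_rows: Moves the arm, as the interface text tells. Its arguments: {"type":"object","properties":{"motion":{"type":"array"},"grip_force":{"type":"number"}},"required":["motion"]}

```bash
mkdir -p pics; ls; python3 - <<'E'
from station import get_obs,camera
import cv2,numpy as np
print(get_obs())
for n in("scene","side"):
    c=camera(n); cv2.imwrite(f"pics/{n}0.png",c["frame"][:,:,::-1]); np.savez(f"{n}0.npz",**c)
    print(n,c["camera_matrix"],c["T"],c.keys())
E
```

```text
pics
{'time_s': 0.0, 'qpos': array([-6.66180407e-02,  3.00506828e-01,  1.52156835e+00, -2.86921999e-05,
        1.32066265e+00, -6.66001390e-02]), 'joint_vel': array([-0.00114508,  0.0003653 , -0.0001587 , -0.00027218, -0.0010125 ,
        0.00022534]), 'tau': array([-1.53750298e-03, -5.31805658e+01, -3.52735734e+01,  7.07558286e-02,
        2.43994006e-02, -4.79655944e-05]), 'ee_pos': array([ 5.49738482e-01, -3.25758876e-06,  1.93772115e-01]), 'eef_rot': array([-3.14044817e+00, -4.84827834e-05,  1.57078552e+00]), 'force': array([0.46622565, 0.04780496, 0.31070253]), 'moment': array([ 0.02865224,  0.02280198, -0.02500226]), 'grip_force': 0.0, 'grip_width': 0.09384705318230332}
scene [[445.47730768   0.         252.14919062]
 [  0.         445.47730768 195.90998903]
 [  0.           0.           1.        ]] [[ 0.64567096 -0.44725765  0.61892617  1.47915639]
 [ 0.76357752  0.37004658 -0.52916435 -0.8773917 ]
 [ 0.00764129  0.81426416  0.58044422  0.96600397]
 [ 0.          0.          0.          1.        ]] dict_keys(['frame', 'z_map', 'camera_matrix', 'T'])
side [[399.81638741   0.         265.16759564]
 [  0.         399.81638741 194.17506737]
 [  0.           0.           1.        ]] [[-0.94310478  0.23644771 -0.23376453  0.25471822]
 [-0.33238702 -0.65247928  0.68102104  0.79024437]
 [ 0.00849935  0.7199745   0.69394847  1.06681943]
 [ 0.          0.          0.          1.        ]] dict_keys(['frame', 'z_map', 'camera_matrix', 'T'])
```

View pics/scene0.png

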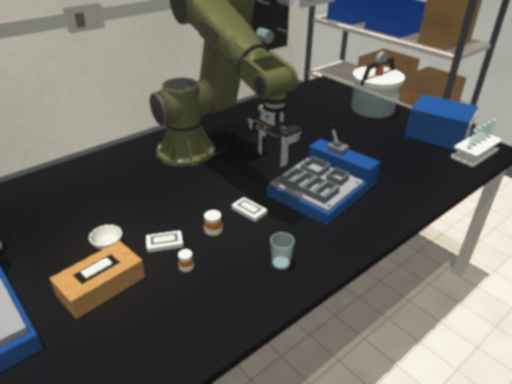

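View pics/side0.png

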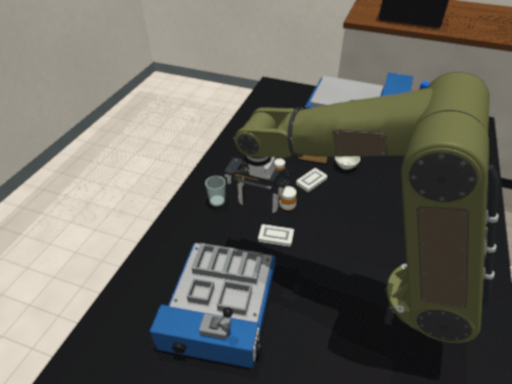

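Scene view: cassettes at (249,208) and (164,241), jar (213,222), pot (185,260), dish (105,236), glove box (97,278), beaker (282,250), shaker (322,180) with toggle at (337,140). The side view confirms two cassettes at (277,235) and (312,180).

```bash
cat > h.py <<'E'
import numpy as np,cv2
from scipy.spatial.transform import Rotation as R
def cloud(c,T=None):
    T=c["T"] if T is None else T; K=c["camera_matrix"]; z=np.asarray(c["z_map"],float)
    v,u=np.mgrid[:z.shape[0],:z.shape[1]]
    p=np.stack([(u-K[0,2])/K[0,0]*z,-(v-K[1,2])/K[1,1]*z,-z],-1)
    P=p@T[:3,:3].T+T[:3,3]; P[z<=0]=np.nan; return P
def ray(c,uv,h,T=None):
    T=c["T"] if T is None else T; K=c["camera_matrix"]; uv=np.asarray(uv,float).reshape(-1,2)
    d=np.c_[(uv[:,0]-K[0,2])/K[0,0],-(uv[:,1]-K[1,2])/K[1,1],-np.ones(len(uv))]@T[:3,:3].T
    return T[:3,3]+d*((h-T[2,3])/d[:,2])[:,None]
def wristT(c,o):
    W=np.eye(4); W[:3,:3]=R.from_euler("xyz",o["eef_rot"]).as_matrix(); W[:3,3]=o["ee_pos"]; return W@c["T_tool_cam"]
E
python3 - <<'E'
from h import *
for n in("scene","side"):
    c=np.load(f"{n}0.npz"); P=cloud(c); f=c["frame"].astype(int)
    tb=(np.abs(P[...,2])<.02)&(P[...,0]>.2)&(P[...,0]<.9)&(f.max(2)<40)&(np.abs(P[...,1])<.8)
    print(n,"table z",np.nanmedian(P[tb][:,2]),P[tb][:,2].std())
    m=(P[...,0]>.15)&(P[...,0]<1.1)&(np.abs(P[...,1])<.9)&(P[...,2]>.008)&(P[...,2]<.16)
    k,l,s,ce=cv2.connectedComponentsWithStats(m.astype(np.uint8))
    for i in range(1,k):
        if s[i,4]<60: continue
        q=P[l==i]; top=np.percentile(q[:,2],[50,90,98])
        t=q[q[:,2]>top[1]-.006]
        (cx,cy),wh,a=cv2.minAreaRect(t[:,:2].astype(np.float32)*1000)
        print(ce[i].round(),s[i,4],"z",top.round(3),"mean",t.mean(0).round(3),"rect",round(cx),round(cy),np.round(wh),round(a,1),f[l==i].mean(0).round())
E
```

```text
scene table z 0.0010224027559211368 0.002096112770907766
[365.  99.] 663 z [0.084 0.143 0.153] mean [0.27  0.882 0.147] rect 258 882 [153.  32.] 0.2 [91. 99. 95.]
[426. 124.] 1124 z [0.082 0.137 0.143] mean [0.597 0.879 0.139] rect 609 874 [175.  49.] 0.9 [31. 59. 95.]
[468. 150.] 476 z [0.054 0.105 0.139] mean [0.824 0.868 0.122] rect 822 874 [17. 47.] 15.8 [179. 182. 174.]
[326. 180.] 5529 z [0.07  0.106 0.13 ] mean [0.577 0.357 0.112] rect 569 365 [273.  91.] 10.4 [ 74.  90. 110.]
[249. 208.] 427 z [0.02  0.024 0.026] mean [ 0.516 -0.067  0.021] rect 515 -66 [117.  67.] 8.2 [203. 205. 195.]
[213. 222.] 395 z [0.049 0.072 0.074] mean [ 0.523 -0.23   0.071] rect 524 -230 [49. 56.] 54.4 [163. 152. 135.]
[ 98. 272.] 4373 z [0.069 0.073 0.077] mean [ 0.518 -0.63   0.072] rect 513 -623 [126. 221.] 5.0 [174. 142. 101.]
[164. 240.] 549 z [0.021 0.024 0.025] mean [ 0.472 -0.387  0.021] rect 471 -386 [112.  68.] 63.8 [204. 206. 197.]
[282. 249.] 711 z [0.069 0.094 0.098] mean [ 0.779 -0.159  0.094] rect 777 -158 [69. 74.] 53.2 [111. 125. 123.]
[186. 260.] 282 z [0.045 0.06  0.062] mean [ 0.
[... 545 characters left out ...]
  58.] 22.0 [171. 170. 157.]
[279. 165.] 102 z [0.053 0.058 0.06 ] mean [ 0.603 -0.393  0.056] rect 603 -393 [38. 37.] 68.6 [166. 157. 142.]
[312. 179.] 353 z [0.018 0.021 0.023] mean [ 0.464 -0.385  0.019] rect 465 -387 [113.  66.] 62.6 [188. 189. 179.]
[216. 190.] 466 z [0.066 0.091 0.095] mean [ 0.772 -0.161  0.091] rect 771 -160 [68. 74.] 51.3 [106. 118. 115.]
[288. 199.] 295 z [0.048 0.069 0.071] mean [ 0.512 -0.229  0.068] rect 511 -230 [42. 55.] 0.8 [153. 141. 122.]
[276. 235.] 523 z [0.018 0.022 0.023] mean [ 0.507 -0.066  0.019] rect 508 -67 [111.  66.] 8.8 [191. 193. 183.]
[217. 306.] 10636 z [0.071 0.105 0.129] mean [0.558 0.367 0.108] rect 563 363 [270.  82.] 8.5 [ 98. 116. 134.]
```

>>> play_rows([
  [[0.2,0,-0.2,0,0,0,1],[0.4,0,-0.4,0,0,0,1],[0.6,0,-0.6,0,0,0,1],[0.72,0,-0.8,0,0,0,1],[0.72,0,-0.8,0,0,0,1],[0.72,0,-0.8,0,0,0,1],[0.72,0,-0.8,0,0,0,1]],
])

```text
time_s: 0.8
ee_pos: [0.5501, 0.1815, 0.3959]
eef_rot: [3.139, -0.001, 1.573]
force: [0.0, -1.1, -0.3]
grip_width: 0.0941
grip_force: 0.0
```

```bash
python3 - <<'E'
from station import get_obs,camera
from h import *
o=get_obs(); c=camera("wrist"); T=wristT(c,o); cv2.imwrite("pics/w1.png",c["frame"][:,:,::-1]); np.savez("w1.npz",T=T,**c)
print(o["ee_pos"],o["eef_rot"],o["qpos"],c["T_tool_cam"].round(3).tolist(),c["camera_matrix"][0]); P=cloud(c,T)
print(np.nanmin(P,(0,1)),np.nanmax(P,(0,1)))
E
```

```text
[0.55010796 0.1814866  0.39594062] [ 3.13878218e+00 -8.67695212e-04  1.57292423e+00] [2.55376127e-01 3.14094947e-01 1.04727633e+00 1.38802081e-04
 1.77728315e+00 2.53278102e-01] [[-0.001, 0.96, 0.281, 0.082], [1.0, 0.001, 0.0, 0.001], [-0.0, 0.281, -0.96, -0.19], [0.0, 0.0, 0.0, 1.0]] [316.62117928   0.         257.38786834]
[ 0.03779223 -0.58087372 -0.76383501] [1.76497149 0.63332569 0.52976747]
```

View pics/w1.png

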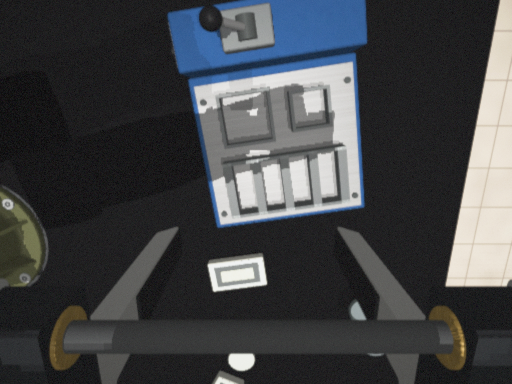

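The wrist view shows the shaker: large well (245,117), small well (310,105), slots at (247,188), (273,185), (300,180), (328,175), lever tip (210,18) and cassette A (238,272).

```bash
python3 - <<'E'
from h import *
c=np.load("w1.npz"); T=c["T"]; P=cloud(c,T); f=c["frame"].astype(int); Z=P[...,2]
reg=np.zeros(Z.shape,bool); reg[50:235,180:370]=True
print("z hist",np.histogram(Z[reg],np.arange(.04,.14,.004)))
w=((Z>.079)&(Z<.098)&reg).astype(np.uint8)
cs,h=cv2.findContours(w,cv2.RETR_CCOMP,cv2.CHAIN_APPROX_NONE)
for k,q in enumerate(cs):
    if cv2.contourArea(q)<150: continue
    q=q.reshape(-1,2); g=ray(c,q,.088,T)[:,:2]*1000
    (x,y),wh,a=cv2.minAreaRect(g.astype(np.float32))
    print("hole" if h[0][k][3]>=0 else "outer",q.mean(0).round(),round(x,1),round(y,1),np.round(wh,1),round(a,1))
# blue base outline, control box top, lever
bl=((f[...,2]>1.5*f[...,0]+20)).astype(np.uint8)
for nm,zr in(("boxtop",(.095,.115)),):
    m=bl.astype(bool)&(Z>zr[0])&(Z<zr[1]); q=P[m]; r=cv2.minAreaRect((q[:,:2]*1000).astype(np.float32)); print(nm,r,np.median(q[:,2]))
lv=np.zeros(Z.shape,bool); lv[2:45,190:262]=1; lv&=(f.max(2)<60)&(Z>.115)
q=P[lv]; print("lever n",len(q),"ztop",np.percentile(q[:,2],[50,95]), "tip",np.median(q[q[:,2]>np.percentile(q[:,2],70)],0))
ball=np.zeros(Z.shape,bool); ball[8:29,200:221]=1; print("ball",np.nanmedian(P[ball&(f.max(2)<40)&(Z>.12)],0))
# cassette
m=np.zeros(Z.shape,bool); m[245:300,200:275]=1; m&=(Z>.01)&(Z<.035)
ct,_=cv2.findContours(m.astype(np.uint8),0,1); b=max(ct,key=cv2.contourArea).reshape(-1,2)
print("cass",np.median(Z[m]),cv2.minAreaRect((ray(c,b,.02,T)[:,:2]*1000).astype(np.float32)))
print("table",np.nanmedian(Z[200:280,60:140]))
E
```

```text
z hist (array([   54,   446,  2671,    64, 10073,  5932,   271,   280,   285,
         288,   299,  2904,  1505,    56,    55,   561,  1153,    14,
           7,    12,     6,    12,     5,     0]), array([0.04 , 0.044, 0.048, 0.052, 0.056, 0.06 , 0.064, 0.068, 0.072,
       0.076, 0.08 , 0.084, 0.088, 0.092, 0.096, 0.1  , 0.104, 0.108,
       0.112, 0.116, 0.12 , 0.124, 0.128, 0.132, 0.136]))
outer [288. 181.] 599.7 139.4 [197.8  95.4] 8.5
hole [245. 187.] 531.8 129.8 [34.3 84.4] 8.5
hole [273. 183.] 576.2 136.5 [35.6 84.1] 8.6
hole [301. 179.] 622.2 143.4 [34.8 84. ] 8.6
hole [329. 175.] 666.8 150.1 [33.4 84. ] 8.8
outer [246. 117.] 534.0 240.9 [81.9 81.9] 8.5
hole [246. 117.] 534.3 240.8 [73.8 74.6] 8.5
outer [311. 107.] 632.4 255.6 [62.7 61.9] 8.5
hole [310. 107.] 632.0 255.8 [53.3 54. ] 8.4
boxtop ((566.5525512695312, 361.9927673339844), (269.56787109375, 79.7309799194336), 8.198823928833008) 0.10458482156519
lever n 451 ztop [0.20673783 0.21018093] tip [0.49886161 0.35265321 0.20933522]
ball [0.50197543 0.34895781 0.20630006]
cass 0.019712730825896085 ((511.64215087890625, -63.598388671875), (111.56585693359375, 67.87020111083984), 8.247376441955566)
table -0.0003517043150169652
```

>>> play_rows([
  [[-0.2,-0.02,0.16,0,0,0.023,1],[-0.4,-0.03,0.32,0,0,0.046,1],[-0.6,-0.04,0.48,0,0,0.069,1],[-0.8,-0.05,0.64,0,0,0.092,1],[-0.972,-0.056,0.8,0,0,0.115,1],[-0.972,-0.056,0.9,0,0,0.138,1],[-0.972,-0.056,0.9,0,0,0.161,1],[-0.972,-0.056,0.9,0,0,0.184,1],[-0.972,-0.056,0.9,0,0,0.207,1],[-0.972,-0.056,0.9,0,0,0.227,1]],
])

```text
time_s: 1.85
ee_pos: [0.5344, -0.0642, 0.1673]
eef_rot: [-3.141, 0.003, 0.137]
force: [0.1, 0.1, -0.8]
grip_width: 0.094
grip_force: 0.0
```

>>> play_rows([
  [[0,0,0,0,0,0,1],[0,0,0,0,0,0,1]],
])

```text
time_s: 2.05
ee_pos: [0.5351, -0.0635, 0.1683]
eef_rot: [-3.141, 0.002, 0.147]
force: [-0.1, 0.4, 0.3]
grip_width: 0.0944
grip_force: 0.0
```

```bash
cat >> h.py <<'E'
def tool_delta(o,p):  # world target -> fractions along tool axes
    return (R.from_euler("xyz",o["eef_rot"]).as_matrix().T@(np.asarray(p)-o["ee_pos"])/.25).round(3)
def snap(name):
    from station import get_obs,camera
    o=get_obs(); c=camera("wrist"); T=wristT(c,o); cv2.imwrite(f"pics/{name}.png",c["frame"][:,:,::-1]); np.savez(f"{name}.npz",**{**c,"T":T}); return o,c,T
E
python3 - <<'E'
from h import *
o,c,T=snap("w2"); P=cloud(c,T); f=c["frame"].astype(int)
print(o["ee_pos"],o["eef_rot"],o["qpos"].round(3))
m=(P[...,2]>.012)&(P[...,2]<.03)&(P[...,0]<.65)&(P[...,0]>.35)&(np.abs(P[...,1]+.06)<.09)
ct,_=cv2.findContours(m.astype(np.uint8),0,1)
for b in ct:
    if cv2.contourArea(b)>500: print(cv2.contourArea(b),b.reshape(-1,2).min(0),b.reshape(-1,2).max(0),cv2.minAreaRect((ray(c,b,.02,T)[:,:2]*1000).astype(np.float32)))
g=np.array([.0247,.0036]); print(tool_delta(o,[.5362,-.0614,.022]))
E
```

```text
[ 0.53512225 -0.06354176  0.16833691] [-3.14110680e+00  1.57084810e-03  1.47498633e-01] [-0.186  0.299  1.585 -0.     1.26   1.237]
5283.5 [230 150] [288 245] ((513.5751953125, -67.87973022460938), (111.16679382324219, 63.36237716674805), 8.262861251831055)
[ 0.006 -0.008  0.585]
```

>>> play_rows([
  [[0.01,0,0.15,0,0,0,1],[0.01,0,0.3,0,0,0,1],[0.01,0,0.45,0,0,0,1],[0.01,0,0.54,0,0,0,1],[0.01,0,0.585,0,0,0,1],[0.01,0,0.585,0,0,0,1],[0.01,0,0.585,0,0,0,-1],[0.01,0,0.585,0,0,0,-1],[0.01,0,0.585,0,0,0,-1],[0.01,0,0.585,0,0,0,-1]],
], grip_force=35)

```text
time_s: 3.1
ee_pos: [0.5388, -0.0627, 0.0238]
eef_rot: [3.141, -0.001, 0.145]
force: [0.0, -0.2, -0.0]
grip_width: 0.0655
grip_force: 0.0
```

>>> play_rows([
  [[0,0,0,0,0,0,-1],[0,0,0,0,0,0,-1],[0,0,-0.05,0,0,0,-1],[0,0,-0.15,0,0,0,-1],[0,0,-0.3,0,0,0,-1],[0,0,-0.5,0,0,0,-1],[0,0,-0.7,0,0,0,-1],[0,0,-0.8,0,0,0,-1],[0,0,-0.8,0,0,0,-1]],
])

```text
time_s: 4.0
ee_pos: [0.5396, -0.0628, 0.2281]
eef_rot: [3.139, -0.007, 0.145]
force: [0.2, 0.6, 0.0]
grip_width: 0.0003
grip_force: 0.0
```

```bash
python3 - <<'E'
from h import *
o,c,T=snap("w3"); P=cloud(c,T)
print(o["ee_pos"],o["eef_rot"],o["qpos"].round(3),o["grip_width"])
E
```

```text
[ 0.53961446 -0.06284041  0.22808251] [ 3.13918712 -0.0069694   0.14458071] [-0.183  0.256  1.498 -0.     1.38   1.243] 0.000261763623508217
```

View pics/w3.png

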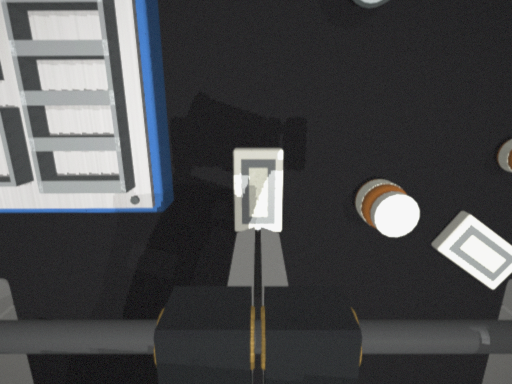

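The picture shows the fingers shut and empty, with cassette A still on the bench at (258,190), so I probably lifted before the grip force had built up. I'll measure again and grasp with a wait.

```bash
cat >> h.py <<'E'
def rects(P,c,T,zr,box,h,amin=500):
    m=(P[...,2]>zr[0])&(P[...,2]<zr[1])&(P[...,0]>box[0])&(P[...,0]<box[1])&(P[...,1]>box[2])&(P[...,1]<box[3])
    for b in cv2.findContours(m.astype(np.uint8),0,1)[0]:
        if cv2.contourArea(b)>amin: print(cv2.contourArea(b),b.reshape(-1,2).mean(0).round(),cv2.minAreaRect((ray(c,b,h,T)[:,:2]*1000).astype(np.float32)))
E
python3 - <<'E'
from h import *
c=np.load("w3.npz");T=c["T"];P=cloud(c,T)
rects(P,c,T,(.012,.03),(.35,.7,-.15,.02),.02)
q=P[160:215,245:270].reshape(-1,3);print(np.nanpercentile(q[:,2],[5,50,95]))
E
```

```text
3803.0 [258. 189.] ((513.852294921875, -67.87979125976562), (110.72261047363281, 63.464385986328125), 8.261906623840332)
[0.01892535 0.02024404 0.02155555]
```

>>> play_rows([
  [[0,0,0.1,0,0,0,1],[0,0,0.2,0,0,0,1],[0,0,0.3,0,0,0,1],[0,0,0.4,0,0,0,1],[0,0,0.4,0,0,0,1],[0,0,0.4,0,0,0,1]],
])

```text
time_s: 4.65
ee_pos: [0.5382, -0.0626, 0.1231]
eef_rot: [-3.141, 0.001, 0.145]
force: [0.1, 0.1, 0.7]
grip_width: 0.0448
grip_force: 0.0
```

>>> play_rows([
  [[0,0,0,0,0,0,1],[0,0,0,0,0,0,1],[0,0,0,0,0,0,1],[0,0,0,0,0,0,1],[0,0,0.1,0,0,0,1],[0,0,0.2,0,0,0,1],[0,0,0.3,0,0,0,1],[0,0,0.37,0,0,0,1],[0,0,0.406,0,0,0,1],[0,0,0.406,0,0,0,1]],
])

```text
time_s: 5.65
ee_pos: [0.5381, -0.0626, 0.0209]
eef_rot: [-3.141, 0.001, 0.145]
force: [0.1, -0.7, 0.1]
grip_width: 0.0939
grip_force: 0.0
```

>>> play_rows([
  [[0,0,0,0,0,0,-1],[0,0,0,0,0,0,-1],[0,0,0,0,0,0,-1],[0,0,0,0,0,0,-1],[0,0,0,0,0,0,-1],[0,0,0,0,0,0,-1],[0,0,0,0,0,0,-1],[0,0,0,0,0,0,-1]],
], grip_force=35)

```text
time_s: 6.45
ee_pos: [0.5385, -0.0627, 0.0216]
eef_rot: [-3.142, 0.0, 0.144]
force: [0.9, 0.2, 1.2]
grip_width: 0.0331
grip_force: 0.0
```

```bash
python3 - <<'E'
from h import *
from station import *
o,c,T=snap("w4"); f=c["frame"][:,:,::-1]
s=camera("side")["frame"][150:310,180:400,::-1]; s=cv2.resize(s,(528,384))
s2=camera("scene")["frame"][110:250,190:340,::-1]
cv2.imwrite("pics/v4.png",cv2.resize(np.hstack([cv2.resize(s,(400,300)),cv2.resize(s2,(400,300))]),(800,300)))
print(o["grip_width"],o["ee_pos"])
E
```

```text
0.033101051595930624 [ 0.53845408 -0.06265331  0.02158484]
```

View pics/v4.png

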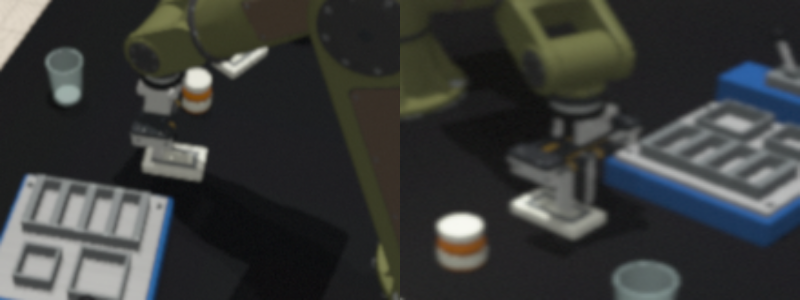

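View pics/w4.png

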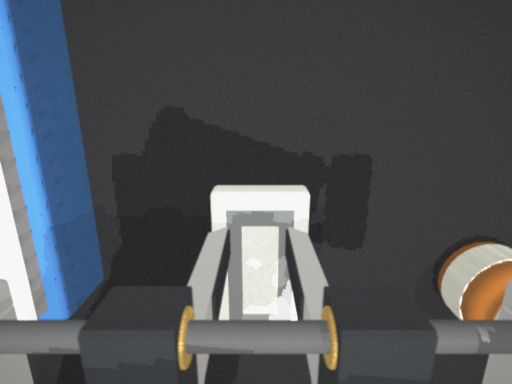

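Both pictures show the fingers half shut above the cassette face (wrist view tips at about (217,235) and (298,235)), not around it. I'll measure where the fingertips really are.

```bash
python3 - <<'E'
from h import *
c=np.load("w4.npz");T=c["T"];P=cloud(c,T);K=np.eye(4);Tt=c["T_tool_cam"];Pt=cloud(c,Tt)
for u,v in((215,238),(208,260),(202,300),(298,238),(310,280),(260,200),(260,260),(235,225),(225,245),(230,290),(100,150)): print(u,v,"tool",Pt[v,u].round(4),"world",P[v,u].round(4))
c=np.load("w3.npz");Pt=cloud(c,c["T_tool_cam"]);
for u,v in((255,235),(250,240),(245,270),(240,280)): print(u,v,"tool",Pt[v,u].round(4))
E
```

```text
215 238 tool [ 0.0104 -0.0235 -0.0281] world [ 0.5454 -0.0379  0.0497]
208 260 tool [ 0.0101 -0.0237 -0.053 ] world [ 0.545  -0.0377  0.0746]
202 300 tool [ 0.0103 -0.0211 -0.0854] world [ 0.5456 -0.0402  0.107 ]
298 238 tool [ 0.0101  0.0226 -0.0276] world [ 0.5518 -0.0836  0.0492]
310 280 tool [ 0.0109  0.0221 -0.0723] world [ 0.5524 -0.083   0.0939]
260 200 tool [0.0233 0.0017 0.0017] world [ 0.5617 -0.061   0.0199]
260 260 tool [-0.019   0.0017  0.0019] world [ 0.5199 -0.0671  0.0197]
235 225 tool [ 0.0064 -0.0145  0.0013] world [ 0.5427 -0.0474  0.0203]
225 245 tool [ 0.0091 -0.0174 -0.0344] world [ 0.545  -0.0441  0.056 ]
230 290 tool [-0.0422 -0.0191  0.0021] world [ 0.4939 -0.0499  0.0195]
100 150 tool [ 0.0524 -0.1047  0.0205] world [0.5752 0.0485 0.0011]
255 235 tool [ 0.0088 -0.0014 -0.0202]
250 240 tool [ 0.0101 -0.0041 -0.0301]
245 270 tool [ 0.0105 -0.0056 -0.0632]
240 280 tool [ 0.0105 -0.0074 -0.0716]
```

```bash
python3 - <<'E'
from h import *
for n in("w1","w3","w4"):
    c=np.load(n+".npz");Pt=cloud(c,c["T_tool_cam"]);z=c["z_map"]
    m=(z<.24)&(np.abs(Pt[...,0])<.03)&(Pt[...,2]>-.07)
    if n=="w4": m&=Pt[...,2]<-.003
    for s in(-1,1):
        q=Pt[m&(np.sign(Pt[...,1])==s)]
        print(n,len(q),"tool z max",np.sort(q[:,2])[-12:].round(4)[::3],"x",np.percentile(q[:,0],[2,50,98]).round(4),"y of tip",q[q[:,2]>q[:,2].max()-.006][:,1].mean().round(4) if len(q) else 0)
E
```

```text
w1 2296 tool z max [-0.0119 -0.0118 -0.0117 -0.0111] x [-0.0069  0.0084  0.0103] y of tip -0.0475
w1 2304 tool z max [-0.012  -0.0118 -0.0116 -0.0112] x [-0.0072  0.0084  0.0101] y of tip 0.0489
w3 1252 tool z max [-0.0134 -0.0129 -0.0124 -0.0121] x [0.0039 0.0104 0.011 ] y of tip -0.0035
w3 1255 tool z max [-0.0136 -0.0131 -0.0126 -0.0122] x [0.004  0.0103 0.0109] y of tip 0.0034
w4 9353 tool z max [-0.0032 -0.0031 -0.0031 -0.0031] x [-0.0283  0.005   0.0286] y of tip -0.1143
w4 3068 tool z max [-0.0033 -0.0032 -0.0032 -0.0031] x [-0.0293 -0.0042  0.0108] y of tip 0.147
```

The depth data puts the fingertips 11 mm behind the reported TCP, not 19 mm ahead. The effective grasp point is therefore at about tool z = -30 mm, and I'll allow for that from here on.

>>> play_rows([
  [[0,0,0,0,0,0,1],[0,0,0,0,0,0,1],[0,0,0,0,0,0,1],[0,0,0,0,0,0,1],[0,0,0,0,0,0,1],[0,0,0,0,0,0,1],[0,0,0.04,0,0,0,1],[0,0,0.08,0,0,0,1],[0,0,0.1,0,0,0,1],[0,0,0.116,0,0,0,1]],
])

```text
time_s: 7.6
ee_pos: [0.5381, -0.0626, -0.0084]
eef_rot: [-3.141, 0.001, 0.145]
force: [-0.3, 0.5, 1.0]
grip_width: 0.0937
grip_force: 0.0
```

>>> play_rows([
  [[0,0,0,0,0,0,-1],[0,0,0,0,0,0,-1],[0,0,0,0,0,0,-1],[0,0,0,0,0,0,-1],[0,0,0,0,0,0,-1],[0,0,0,0,0,0,-1],[0,0,0,0,0,0,-1]],
])

```text
time_s: 8.3
ee_pos: [0.5386, -0.0627, -0.0071]
eef_rot: [3.141, -0.0, 0.144]
force: [-0.6, 0.3, 3.5]
grip_width: 0.0636
grip_force: 35.0
```

>>> play_rows([
  [[0,0,-0.05,0,0,0,-1],[0,0,-0.15,0,0,0,-1],[0,0,-0.3,0,0,0,-1],[0,0,-0.5,0,0,0,-1],[0,0,-0.7,0,0,0,-1],[0,0,-0.9,0,0,0,-1],[0,0,-1,0,0,0,-1],[0,0,-1,0,0,0,-1]],
])

```text
time_s: 9.1
ee_pos: [0.5394, -0.0627, 0.2471]
eef_rot: [3.14, -0.006, 0.145]
force: [1.3, -0.4, -1.5]
grip_width: 0.0637
grip_force: 35.0
```

>>> play_rows([
  [[0.05,-0.08,-0.02,0,0.022,0,-1],[0.1,-0.16,-0.04,0,0.044,0,-1],[0.15,-0.24,-0.06,0,0.066,0,-1],[0.2,-0.32,-0.08,0,0.088,0,-1],[0.25,-0.4,-0.1,0,0.11,0,-1],[0.3,-0.48,-0.12,0,0.132,0,-1],[0.35,-0.56,-0.12,0,0.154,0,-1],[0.4,-0.64,-0.12,0,0.176,0,-1],[0.45,-0.72,-0.12,0,0.198,0,-1],[0.516,-0.77,-0.12,0,0.22,0,-1]],
])

```text
time_s: 10.1
ee_pos: [0.6217, 0.127, 0.2968]
eef_rot: [-3.129, -1.119, 0.149]
force: [0.6, -0.5, -1.1]
grip_width: 0.0637
grip_force: 35.0
```

```bash
python3 - <<'E'
from station import *; import cv2
o=get_obs(); print(o["ee_pos"],o["eef_rot"],o["qpos"].round(3),o["grip_width"],o["grip_force"])
E
```

```text
[0.62174582 0.12695219 0.29675989] [-3.12898602 -1.11912033  0.14906916] [ 0.131 -0.021  2.027  1.04   0.034  0.523] 0.06372700569986907 34.97282803058624
```

>>> play_rows([
  [[0,0,0,0,0.03,0,-1],[0,0,0,0,0.05,0,-1],[0,0,0,0,0.071,0,-1],[0,0,0,0,0.071,0,-1],[0,0,0,0,0.071,0,-1],[0,0,0,0,0.071,0,-1],[0,0,0,0,0.071,0,-1],[0,0,0,0,0.071,0,-1]],
])

```text
time_s: 10.9
ee_pos: [0.6211, 0.1342, 0.2959]
eef_rot: [-2.946, -1.377, 0.047]
force: [0.5, 0.4, -1.3]
grip_width: 0.0636
grip_force: 35.0
```

```bash
python3 - <<'E'
from station import *; import cv2
o=get_obs(); print(o["ee_pos"],o["eef_rot"],o["qpos"].round(3),o["grip_width"],o["grip_force"])
E
```

```text
[0.62113908 0.13420706 0.29589235] [-2.94604391 -1.37717217  0.04710243] [ 0.085  0.045  2.154  2.779  0.462 -1.236] 0.06359829793398393 34.97025489807129
```

>>> play_rows([
  [[0,0,0,0,0,0,-1],[0,0,0,0,0,0,-1],[0,0,0,0,0,0,-1],[0,0,0,0,0,0,-1]],
])

```text
time_s: 11.3
ee_pos: [0.6215, 0.1358, 0.2969]
eef_rot: [-2.94, -1.375, 0.046]
force: [0.2, -0.4, -1.0]
grip_width: 0.0635
grip_force: 35.0
```

```bash
cat >> h.py <<'E'
def Rfwd(a):  # tool horizontal along yaw a(deg), tool x up
    a=np.radians(a); z=np.array([np.cos(a),np.sin(a),0]); x=np.array([0,0,1.]); return np.c_[x,np.cross(z,x),z]
def Rdown(a): # tool down, tool x along yaw a(deg)
    a=np.radians(a); x=np.array([np.cos(a),np.sin(a),0]); z=np.array([0,0,-1.]); return np.c_[x,np.cross(z,x),z]
def go(o,p,Rt):
    M=R.from_euler("xyz",o["eef_rot"]).as_matrix()
    return tool_delta(o,p).tolist(),(R.from_matrix(M.T@Rt).as_rotvec()/2/np.pi).round(4).tolist()
E
python3 - <<'E'
from h import *
from station import *
o=get_obs(); print(o["ee_pos"],o["eef_rot"],o["qpos"].round(3))
print(go(o,[.639,.146,.26],Rfwd(8.5)))
E
```

```text
[0.62147564 0.13575643 0.29691894] [-2.9401333 -1.3750499  0.045667 ] [ 0.086  0.044  2.15   2.767  0.457 -1.223]
([-0.131, -0.017, 0.105], [-0.0157, 0.0308, -0.0047])
```

>>> play_rows([
  [[-0.04,-0.005,0.03,-0.005,0.01,-0.0015,-1],[-0.08,-0.01,0.07,-0.01,0.02,-0.003,-1],[-0.131,-0.017,0.105,-0.0157,0.0308,-0.0047,-1],[-0.131,-0.017,0.105,-0.0157,0.0308,-0.0047,-1],[-0.131,-0.017,0.105,-0.0157,0.0308,-0.0047,-1],[-0.131,-0.017,0.105,-0.0157,0.0308,-0.0047,-1],[-0.131,-0.017,0.105,-0.0157,0.0308,-0.0047,-1],[-0.131,-0.017,0.105,-0.0157,0.0308,-0.0047,-1]],
])

```text
time_s: 12.1
ee_pos: [0.6392, 0.1453, 0.2611]
eef_rot: [-0.1, -1.568, -2.894]
force: [-0.3, -0.1, -1.2]
grip_width: 0.0637
grip_force: 35.0
```

```bash
python3 - <<'E'
from h import *
from station import *
o=get_obs(); print(o["ee_pos"],o["eef_rot"],o["qpos"].round(3))
print(go(o,[.639,.146,.17],Rfwd(8.5)))
sn=camera("scene"); sd=camera("side"); np.savez("scene5.npz",**sn); np.savez("side5.npz",**sd)
a=cv2.resize(sn["frame"][100:230,230:400,::-1],(400,306)); b=cv2.resize(sd["frame"][140:340,140:340,::-1],(306,306))
cv2.imwrite("pics/v5.png",np.hstack([a,b]))
E
```

```text
[0.63916373 0.14528792 0.26113148] [-0.10023247 -1.56845505 -2.89434855] [ 0.183  0.278  2.164  3.189  0.874 -1.601]
([-0.365, -0.003, -0.001], [0.0002, -0.0004, -0.0])
```

View pics/v5.png

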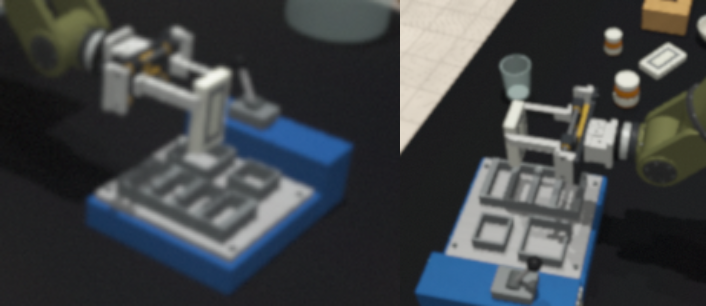

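The cassette is held upright above slot 3 in both views. Now I'll check its position from the two clouds before lowering.

```bash
python3 - <<'E'
from h import *
a=np.radians(8.5); A=np.array([[np.cos(a),np.sin(a)],[-np.sin(a),np.cos(a)]])
for n in("scene5","side5"):
    c=np.load(n+".npz");P=cloud(c);f=c["frame"].astype(int)
    m=(f.min(2)>100)&(P[...,2]>.13)&(P[...,2]<.32)&(np.abs(P[...,0]-.64)<.06)&(np.abs(P[...,1]-.145)<.08)
    q=P[m]; s=(q[:,:2]-[.6217,.1434])@A.T; Z=q[:,2]
    print(n,len(q),"x'",np.percentile(s[:,0],[2,50,98]).round(4),"y'",np.percentile(s[:,1],[2,50,98]).round(4),"z",np.percentile(Z,[1,99]).round(3))
    for lo in np.arange(.17,.3,.025):
        k=(Z>lo)&(Z<lo+.025)
        if k.sum()>10: print("  z",lo.round(3),k.sum(),s[k].mean(0).round(4),np.ptp(s[k],0).round(3))
    w=(P[...,2]>.083)&(P[...,2]<.093)&(np.hypot(P[...,0]-.6,P[...,1]-.14)<.11)&(f.max(2)<140)
    t=(P[w][:,:2]-[.6217,.1434])@A.T; print("  slot wall cloud ctr",cv2.minAreaRect((t*1000).astype(np.float32)))
E
```

```text
scene5 432 x' [-0.0437  0.0061  0.0144] y' [-0.0436 -0.027   0.0311] z [0.181 0.291]
  z 0.17 46 [ 0.0073 -0.0183] [0.021 0.056]
  z 0.195 52 [ 0.0074 -0.0187] [0.02  0.048]
  z 0.22 73 [ 0.008  -0.0166] [0.022 0.052]
  z 0.245 122 [-0.0093 -0.0287] [0.066 0.088]
  z 0.27 139 [-0.0002 -0.0106] [0.062 0.089]
  slot wall cloud ctr ((-20.45716094970703, 26.76464080810547), (201.84083557128906, 160.38027954101562), 0.405000776052475)
side5 461 x' [-0.039  -0.0085  0.0069] y' [-0.0415  0.0281  0.0444] z [0.181 0.289]
  z 0.17 32 [-0.0036  0.0294] [0.019 0.011]
  z 0.195 42 [-0.0041  0.025 ] [0.019 0.06 ]
  z 0.22 37 [-0.0047  0.0252] [0.02  0.039]
  z 0.245 161 [-0.0193  0.0167] [0.054 0.09 ]
  z 0.27 189 [-0.0046  0.0048] [0.043 0.087]
  slot wall cloud ctr ((-27.616928100585938, 28.767024993896484), (159.0154266357422, 194.36611938476562), 89.61784362792969)
```

>>> play_rows([
  [[-0.06,-0.002,0,0,0,0,-1],[-0.12,-0.002,0,0,0,0,-1],[-0.18,-0.002,0,0,0,0,-1],[-0.24,-0.002,0,0,0,0,-1],[-0.3,-0.002,0,0,0,0,-1],[-0.36,-0.002,0,0,0,0,-1],[-0.4,-0.002,0,0,0,0,-1],[-0.43,-0.002,0,0,0,0,-1],[-0.45,-0.002,0,0,0,0,-1],[-0.45,-0.002,0,0,0,0,-1]],
])

```text
time_s: 13.2
ee_pos: [0.6391, 0.1461, 0.1467]
eef_rot: [0.457, -1.571, 2.832]
force: [-0.0, -0.3, -1.9]
grip_width: 0.0636
grip_force: 35.0
```

```bash
python3 - <<'E'
from h import *
from station import *
o=get_obs(); print(o["ee_pos"],o["qpos"].round(3),o["force"],o["moment"])
print(go(o,[.639,.146,.1415],Rfwd(8.5)))
E
```

```text
[0.63909967 0.14605416 0.14670241] [ 0.185  0.588  2.15   3.183  1.167 -1.587] [-1.58530104e-03 -2.96175496e-01 -1.89614921e+00] [-0.04361182  0.75949621  0.04074744]
([-0.021, 0.0, -0.0], [0.0002, -0.0, 0.0])
```

>>> play_rows([
  [[-0.006,0,0,0,0,0,-1],[-0.012,0,0,0,0,0,-1],[-0.018,0,0,0,0,0,-1],[-0.021,0,0,0,0,0,-1],[-0.023,0,0,0,0,0,-1],[-0.023,0,0,0,0,0,-1]],
])

```text
time_s: 13.8
ee_pos: [0.6399, 0.1457, 0.1444]
eef_rot: [-0.054, -1.563, -2.941]
force: [-4.7, -3.6, 13.1]
grip_width: 0.0637
grip_force: 35.0
```

>>> play_rows([
  [[0.008,0,0,0,0,0,-1],[0.008,0,0,0,0,0,-1],[0.008,0,0,0,0,0,-1]],
])

```text
time_s: 14.1
ee_pos: [0.6394, 0.1459, 0.1444]
eef_rot: [-0.044, -1.568, -2.951]
force: [-0.8, -2.2, 6.2]
grip_width: 0.0635
grip_force: 35.0
```

>>> play_rows([
  [[0,0,0,0,0,0,0.5],[0,0,0,0,0,0,0.6],[0,0,0,0,0,0,0.75],[0,0,0,0,0,0,0.75]],
])

```text
time_s: 14.5
ee_pos: [0.639, 0.1461, 0.143]
eef_rot: [0.921, -1.571, 2.367]
force: [-0.4, -0.5, 0.5]
grip_width: 0.0818
grip_force: 0.0
```

```bash
python3 - <<'E'
from h import *
from station import *
o=get_obs(); print(o["ee_pos"],o["eef_rot"],o["force"])
sn=camera("scene"); sd=camera("side"); np.savez("scene6.npz",**sn); np.savez("side6.npz",**sd)
a=cv2.resize(sn["frame"][120:230,250:400,::-1],(400,293)); b=cv2.resize(sd["frame"][190:340,140:340,::-1],(391,293))
cv2.imwrite("pics/v6.png",np.hstack([a,b]))
E
```

```text
[0.63900249 0.14610483 0.14304142] [ 0.92134229 -1.57064208  2.36733833] [-0.36591709 -0.45129978  0.51971823]
```

View pics/v6.png

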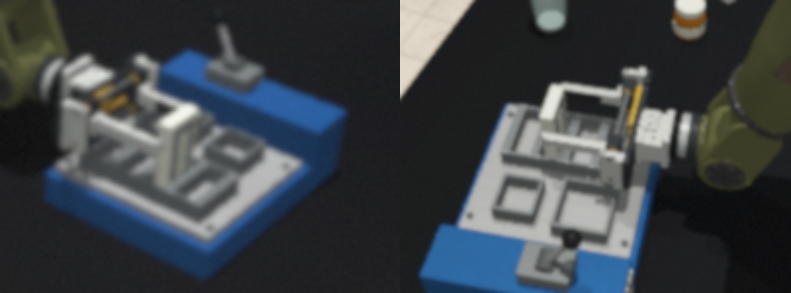

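The cassette stands freely in slot 3. Retreat now.

>>> play_rows([
  [[0,0,-0.03,0,0,0,0.8],[0,0,-0.08,0,0,0,0.8],[0,0,-0.14,0,0,0,0.8],[0,0,-0.2,0,0,0,0.8],[0.05,0,-0.22,0,0,0,0.8],[0.2,0,-0.22,0,0,0,0.8],[0.35,0,-0.22,0,0,0,0.8],[0.5,0,-0.22,0,0,0,0.8],[0.6,0.05,-0.22,0,0,0,1],[0.6,0.1,-0.22,0,0,0,1]],
])

```text
time_s: 15.6
ee_pos: [0.5879, 0.1133, 0.2976]
eef_rot: [0.068, -1.564, -3.062]
force: [-0.9, 0.9, -0.8]
grip_width: 0.0934
grip_force: 0.0
```

>>> play_rows([
  [[0.05,0.05,0,0,-0.02,0,1],[0.05,0.1,0,0,-0.04,0,1],[0.05,0.2,0,0,-0.06,0,1],[0.05,0.3,0,0,-0.08,0,1],[0.05,0.4,0,0,-0.1,0,1],[0.05,0.5,0,0,-0.12,0,1],[0.05,0.6,0,0,-0.14,0,1],[0.05,0.7,0,0,-0.16,0,1],[0.05,0.8,0,0,-0.18,0,1],[0.05,0.9,0,0,-0.2,0,1]],
])

```text
time_s: 16.6
ee_pos: [0.6124, 0.0211, 0.3153]
eef_rot: [-3.056, -1.038, 0.179]
force: [0.3, 0.8, -0.6]
grip_width: 0.0939
grip_force: 0.0
```

```bash
python3 - <<'E'
from h import *
from station import *
o=get_obs(); print(o["ee_pos"],o["eef_rot"],o["qpos"].round(3),o["force"])
print(go(o,[.46,-.36,.25],Rdown(62)))
E
```

```text
[0.61239684 0.02107165 0.31528422] [-3.0559272  -1.03839715  0.17865012] [-0.216 -0.069  1.977  1.066  0.486  0.343] [ 0.31684465  0.78472964 -0.55218632]
([-0.667, 1.334, -0.734], [0.0627, -0.1584, -0.1232])
```

>>> play_rows([
  [[-0.05,0.1,-0.05,0.0063,-0.016,-0.0123,1],[-0.1,0.2,-0.11,0.0125,-0.032,-0.0246,1],[-0.15,0.3,-0.17,0.0188,-0.0475,-0.037,1],[-0.2,0.4,-0.22,0.025,-0.0634,-0.05,1],[-0.25,0.5,-0.28,0.0314,-0.08,-0.0616,1],[-0.3,0.6,-0.33,0.0376,-0.095,-0.074,1],[-0.35,0.7,-0.39,0.044,-0.11,-0.0862,1],[-0.4,0.8,-0.44,0.05,-0.127,-0.0986,1],[-0.45,0.9,-0.5,0.0564,-0.1426,-0.11,1],[-0.5,1,-0.55,0.0627,-0.1584,-0.1232,1]],
])

```text
time_s: 17.6
ee_pos: [0.4983, -0.2654, 0.2665]
eef_rot: [3.141, 0.001, 1.084]
force: [-0.4, 0.2, -0.5]
grip_width: 0.0939
grip_force: 0.0
```

>>> play_rows([
  [[0,0,0,0,0,0,1],[0,0,0,0,0,0,1],[0,0,0,0,0,0,1]],
])

```text
time_s: 17.9
ee_pos: [0.4994, -0.2632, 0.267]
eef_rot: [3.137, -0.005, 1.08]
force: [-0.0, 0.7, 0.4]
grip_width: 0.0941
grip_force: 0.0
```

```bash
python3 - <<'E'
from h import *
o,c,T=snap("w7"); print(o["ee_pos"],o["eef_rot"],o["qpos"].round(3),o["force"])
P=cloud(c,T); rects(P,c,T,(.012,.03),(.35,.7,-.5,-.25),.02)
print(go(o,[.46,-.36,.25],Rdown(62)))
E
```

```text
[ 0.49942202 -0.26319385  0.26697351] [ 3.13667536 -0.00517482  1.08015245] [-0.553  0.286  1.371  0.005  1.48  -0.062] [-0.02365287  0.73256081  0.37093487]
2790.0 [278. 243.] ((469.9701232910156, -386.00640869140625), (113.2768783569336, 63.426185607910156), 62.93797302246094)
([-0.416, 0.043, 0.066], [0.0008, -0.0008, -0.0003])
```

```bash
python3 - <<'E'
from h import *
from station import *
print(go(get_obs(),[.4814,-.3637,.05],Rdown(62.9)))
E
```

```text
([-0.392, 0.121, 0.867], [0.0008, -0.0007, -0.0028])
```

>>> play_rows([
  [[-0.1,0.03,0.1,0.0008,-0.0007,-0.0028,1],[-0.2,0.06,0.2,0.0008,-0.0007,-0.0028,1],[-0.3,0.09,0.35,0.0008,-0.0007,-0.0028,1],[-0.392,0.121,0.5,0.0008,-0.0007,-0.0028,1],[-0.392,0.121,0.65,0.0008,-0.0007,-0.0028,1],[-0.392,0.121,0.78,0.0008,-0.0007,-0.0028,1],[-0.392,0.121,0.867,0.0008,-0.0007,-0.0028,1],[-0.392,0.121,0.867,0.0008,-0.0007,-0.0028,1],[-0.392,0.121,0.867,0.0008,-0.0007,-0.0028,1]],
])

```text
time_s: 18.85
ee_pos: [0.4815, -0.3648, 0.0511]
eef_rot: [3.141, 0.001, 1.099]
force: [0.6, -0.1, 0.6]
grip_width: 0.0942
grip_force: 0.0
```

```bash
python3 - <<'E'
from h import *
o,c,T=snap("w8"); print(o["ee_pos"],o["eef_rot"],o["qpos"].round(3))
P=cloud(c,T); rects(P,c,T,(.012,.03),(.35,.7,-.5,-.25),.02)
print(go(o,[.4814,-.3637,-.0075],Rdown(62.9)))
E
```

```text
[ 0.48154679 -0.36481555  0.05106354] [3.14120040e+00 1.33826828e-03 1.09865498e+00] [-7.080e-01  5.650e-01  1.495e+00 -1.000e-03  1.080e+00 -2.360e-01]
10849.0 [256. 243.] ((470.0005798339844, -386.929931640625), (112.1648941040039, 63.07579803466797), 63.1976203918457)
917.0 [420. 170.] ((602.0101928710938, -387.21258544921875), (44.86915588378906, 33.673316955566406), 33.59667205810547)
([0.004, -0.003, 0.234], [0.0001, 0.0002, 0.0001])
```

>>> play_rows([
  [[0,0,0.08,0,0,0,1],[0,0,0.16,0,0,0,1],[0,0,0.21,0,0,0,1],[0,0,0.234,0,0,0,-1],[0,0,0.234,0,0,0,-1],[0,0,0.234,0,0,0,-1],[0,0,0.234,0,0,0,-1],[0,0,0.234,0,0,0,-1],[0,0,0.234,0,0,0,-1],[0,0,0.234,0,0,0,-1]],
])

```text
time_s: 19.9
ee_pos: [0.4815, -0.3652, -0.0077]
eef_rot: [3.141, 0.002, 1.099]
force: [-0.9, 0.8, 6.7]
grip_width: 0.0636
grip_force: 35.0
```

>>> play_rows([
  [[0,0,0,0,0,0,-1],[0,0,0,0,0,0,-1]],
])

```text
time_s: 20.1
ee_pos: [0.4814, -0.3652, -0.0077]
eef_rot: [3.141, 0.002, 1.099]
force: [-0.4, 0.5, 7.4]
grip_width: 0.0635
grip_force: 35.0
```

>>> play_rows([
  [[0,0,-0.05,0,0,0,-1],[0,0,-0.15,0,0,0,-1],[0,0,-0.3,0,0,0,-1],[0,0,-0.5,0,0,0,-1],[0,0,-0.7,0,0,0,-1],[0,0,-0.9,0,0,0,-1],[0,0,-1,0,0,0,-1],[0,0,-1,0,0,0,-1]],
])

```text
time_s: 20.9
ee_pos: [0.4822, -0.3652, 0.2464]
eef_rot: [3.135, 0.003, 1.099]
force: [-0.1, -0.4, -2.2]
grip_width: 0.0636
grip_force: 35.0
```

>>> play_rows([
  [[0.1,-0.03,-0.03,0,0,0.017,-1],[0.2,-0.05,-0.06,0,0,0.034,-1],[0.3,-0.07,-0.09,0,0,0.051,-1],[0.4,-0.09,-0.12,0,0,0.068,-1],[0.5,-0.11,-0.15,0,0,0.085,-1],[0.6,-0.13,-0.18,0,0,0.102,-1],[0.7,-0.15,-0.2,0,0,0.119,-1],[0.8,-0.18,-0.2,0,0,0.136,-1],[0.9,-0.2,-0.2,0,0,0.151,-1],[0.965,-0.22,-0.2,0,0,0.151,-1]],
])

```text
time_s: 21.9
ee_pos: [0.542, -0.1231, 0.2898]
eef_rot: [-3.141, 0.003, 0.148]
force: [-0.1, -0.2, -0.9]
grip_width: 0.0634
grip_force: 35.0
```

```bash
python3 - <<'E'
from h import *
from station import *
o=get_obs(); print(o["ee_pos"],o["eef_rot"],o["qpos"].round(3),o["grip_width"],o["grip_force"])
print(go(o,[.594,.139,.28],Rfwd(8.5)))
E
```

```text
[ 0.54195491 -0.12305498  0.2897926 ] [-3.14149006  0.00339733  0.14789055] [-2.880e-01  2.620e-01  1.350e+00 -1.000e-03  1.533e+00  1.134e+00] 0.06340302692669572 34.996138215065
([0.36, -1.006, 0.038], [0.0, 0.2505, -0.0001])
```

>>> play_rows([
  [[0.04,-0.04,0,0,0.022,0,-1],[0.08,-0.08,0,0,0.044,0,-1],[0.12,-0.12,0,0,0.066,0,-1],[0.16,-0.16,0,0,0.088,0,-1],[0.2,-0.2,0,0,0.11,0,-1],[0.24,-0.24,0,0,0.132,0,-1],[0.28,-0.28,0,0,0.154,0,-1],[0.32,-0.32,0,0,0.176,0,-1],[0.36,-0.36,0,0,0.198,0,-1],[0.36,-0.4,0,0,0.22,0,-1]],
])

```text
time_s: 22.9
ee_pos: [0.6134, -0.0159, 0.2915]
eef_rot: [-3.107, -1.131, 0.16]
force: [-0.2, 1.0, -1.7]
grip_width: 0.0638
grip_force: 35.0
```

>>> play_rows([
  [[0,0,0,0,0.015,0,-1],[0,0,0,0,0.03,0,-1],[0,0,0,0,0.03,0,-1],[0,0,0,0,0.03,0,-1],[0,0,0,0,0.03,0,-1],[0,0,0,0,0.03,0,-1]],
])

```text
time_s: 23.5
ee_pos: [0.614, -0.0158, 0.2932]
eef_rot: [-3.085, -1.318, 0.139]
force: [0.1, 0.6, -0.7]
grip_width: 0.0636
grip_force: 35.0
```

```bash
python3 - <<'E'
from h import *
from station import *
o=get_obs(); print(o["ee_pos"],o["eef_rot"],o["qpos"].round(3),o["grip_width"],o["grip_force"])
print(go(o,[.594,.139,.28],Rfwd(8.5)))
E
```

```text
[ 0.61403295 -0.01575002  0.29319781] [-3.08519814 -1.31796512  0.13857759] [-0.301  0.003  2.154  2.089  0.561 -0.712] 0.06364416514126697 34.99584496021271
([-0.05, -0.622, 0.054], [-0.0074, 0.0402, -0.0013])
```

>>> play_rows([
  [[-0.01,-0.1,0.01,-0.0015,0.01,-0.0003,-1],[-0.02,-0.2,0.02,-0.003,0.02,-0.0006,-1],[-0.03,-0.3,0.03,-0.0045,0.03,-0.001,-1],[-0.04,-0.4,0.04,-0.006,0.0402,-0.0013,-1],[-0.05,-0.5,0.05,-0.0074,0.0402,-0.0013,-1],[-0.05,-0.58,0.054,-0.0074,0.0402,-0.0013,-1],[-0.05,-0.622,0.054,-0.0074,0.0402,-0.0013,-1],[-0.05,-0.622,0.054,-0.0074,0.0402,-0.0013,-1],[-0.05,-0.622,0.054,-0.0074,0.0402,-0.0013,-1],[-0.05,-0.622,0.054,-0.0074,0.0402,-0.0013,-1]],
])

```text
time_s: 24.5
ee_pos: [0.5942, 0.1384, 0.2801]
eef_rot: [-0.385, -1.569, -2.609]
force: [-0.7, -0.0, -1.3]
grip_width: 0.0635
grip_force: 35.0
```

```bash
python3 - <<'E'
from h import *
from station import *
o=get_obs(); print(o["ee_pos"],o["eef_rot"],o["qpos"].round(3),o["grip_width"],o["grip_force"])
print(go(o,[.594,.139,.150],Rfwd(8.5)))
a=np.radians(8.5); A=np.array([[np.cos(a),np.sin(a)],[-np.sin(a),np.cos(a)]])
for n in("scene","side"):
    c=camera(n);P=cloud(c);f=c["frame"].astype(int)
    m=(f.min(2)>100)&(P[...,2]>.185)&(P[...,2]<.235)&(np.abs(P[...,0]-.59)<.05)&(np.abs(P[...,1]-.14)<.08)
    s=(P[m][:,:2]-[.5763,.1366])@A.T; z=P[m][:,2]
    print(n,len(s),s.mean(0).round(4),"x' vs z slope",np.polyfit(z,s[:,0],1).round(3),"z",np.sort(z)[:4].round(3))
    m=(f.min(2)>100)&(P[...,2]>.12)&(P[...,2]<.18)&(np.abs(P[...,0]-.625)<.04)&(np.abs(P[...,1]-.145)<.07)
    s=(P[m][:,:2]-[.6217,.1434])@A.T; z=P[m][:,2]
    print("  slot3",len(s),s.mean(0).round(4),np.polyfit(z,s[:,0],1).round(3),"z top",np.percentile(z,98).round(3))
E
```

```text
[0.59417212 0.13835488 0.28006878] [-0.38533686 -1.56922131 -2.60869367] [ 0.187  0.144  2.27   3.194  0.845 -1.605] 0.06349125071819091 34.99607026576996
([-0.52, -0.002, -0.001], [0.0001, -0.0002, -0.0001])
scene 77 [ 0.007  -0.0192] x' vs z slope [-0.051  0.018] z [0.198 0.2   0.201 0.202]
  slot3 191 [ 0.0072 -0.0091] [-0.065  0.017] z top 0.176
side 61 [-0.0034  0.0288] x' vs z slope [-0.1    0.019] z [0.199 0.2   0.2   0.201]
  slot3 218 [-0.004   0.0109] [ 0.088 -0.018] z top 0.173
```

>>> play_rows([
  [[-0.08,0,0,0,0,0,-1],[-0.16,0,0,0,0,0,-1],[-0.24,0,0,0,0,0,-1],[-0.32,0,0,0,0,0,-1],[-0.4,0,0,0,0,0,-1],[-0.45,0,0,0,0,0,-1],[-0.49,0,0,0,0,0,-1],[-0.52,0,0,0,0,0,-1],[-0.532,0,0,0,0,0,-1],[-0.532,0,0,0,0,0,-1]],
])

```text
time_s: 25.6
ee_pos: [0.5942, 0.1387, 0.1466]
eef_rot: [-0.408, -1.57, -2.586]
force: [0.1, -0.3, -1.6]
grip_width: 0.0636
grip_force: 35.0
```

>>> play_rows([
  [[-0.004,0,0,0,0,0,-1],[-0.008,0,0,0,0,0,-1],[-0.012,0,0,0,0,0,-1],[-0.014,0,0,0,0,0,-1],[-0.014,0,0,0,0,0,-1]],
])

```text
time_s: 26.1
ee_pos: [0.5942, 0.1389, 0.1435]
eef_rot: [-0.127, -1.569, -2.867]
force: [-0.2, -0.2, 0.0]
grip_width: 0.0635
grip_force: 35.0
```

>>> play_rows([
  [[-0.003,0,0,0,0,0,-1],[-0.003,0,0,0,0,0,-1],[-0.003,0,0,0,0,0,-1]],
])

```text
time_s: 26.4
ee_pos: [0.5943, 0.139, 0.1434]
eef_rot: [-0.033, -1.567, -2.961]
force: [-1.4, -0.4, 4.9]
grip_width: 0.0638
grip_force: 35.0
```

>>> play_rows([
  [[0,0,0,0,0,0,0.5],[0,0,0,0,0,0,0.6],[0,0,0,0,0,0,0.75],[0,0,0,0,0,0,0.75],[0,0,0,0,0,0,0.8]],
])

```text
time_s: 26.9
ee_pos: [0.5941, 0.1389, 0.1425]
eef_rot: [-0.265, -1.57, -2.729]
force: [-1.2, 1.2, -0.5]
grip_width: 0.0843
grip_force: 0.0
```

>>> play_rows([
  [[0,0,-0.03,0,0,0,0.8],[0,0,-0.08,0,0,0,0.8],[0,0,-0.14,0,0,0,0.8],[0.02,0,-0.18,0,0,0,0.8],[0.1,0,-0.18,0,0,0,0.8],[0.25,0,-0.18,0,0,0,0.8],[0.4,0,-0.18,0,0,0,0.8],[0.55,0,-0.18,0,0,0,0.8],[0.65,0.05,-0.18,0,0,0,1],[0.65,0.1,-0.18,0,0,0,1]],
])

```text
time_s: 27.9
ee_pos: [0.5525, 0.1075, 0.3096]
eef_rot: [0.038, -1.563, -3.031]
force: [0.2, 0.2, 0.5]
grip_width: 0.0933
grip_force: 0.0
```

```bash
python3 - <<'E'
from h import *
from station import *
o=get_obs(); print(o["ee_pos"],o["eef_rot"],o["qpos"].round(3),o["force"])
print(go(o,[.55,-.12,.3],Rdown(30)))
sn=camera("scene"); sd=camera("side"); np.savez("scene9.npz",**sn); np.savez("side9.npz",**sd)
a=cv2.resize(sn["frame"][120:230,250:400,::-1],(400,293)); b=cv2.resize(sd["frame"][190:340,140:340,::-1],(391,293))
cv2.imwrite("pics/v9.png",np.hstack([a,b]))
E
```

```text
[0.55250549 0.10747849 0.30957575] [ 0.03825048 -1.56301697 -3.03141092] [ 0.106 -0.041  2.37   3.08   0.768 -1.526] [0.1990782  0.24257166 0.50554885]
([-0.037, 0.898, -0.145], [0.0471, -0.248, -0.0467])
```

View pics/v9.png

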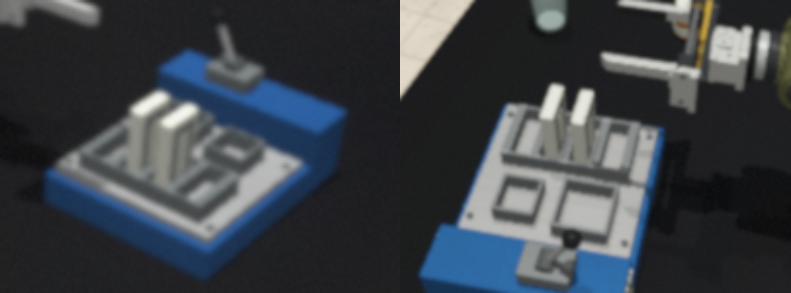

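Both cassettes stand upright in slots 2 and 3. On to the jar.

>>> play_rows([
  [[0,0.08,-0.01,0.0045,-0.024,-0.0045,1],[-0.01,0.16,-0.03,0.009,-0.048,-0.009,1],[-0.01,0.24,-0.04,0.0135,-0.072,-0.0135,1],[-0.02,0.34,-0.06,0.018,-0.096,-0.018,1],[-0.02,0.44,-0.07,0.023,-0.12,-0.023,1],[-0.02,0.54,-0.09,0.028,-0.145,-0.028,1],[-0.03,0.64,-0.1,0.032,-0.17,-0.032,1],[-0.03,0.74,-0.12,0.037,-0.195,-0.037,1],[-0.037,0.84,-0.13,0.042,-0.22,-0.042,1],[-0.037,0.898,-0.145,0.0471,-0.248,-0.0467,1]],
])

```text
time_s: 29.0
ee_pos: [0.5532, -0.0782, 0.299]
eef_rot: [3.057, -0.869, 0.453]
force: [1.1, 1.3, -0.5]
grip_width: 0.0942
grip_force: 0.0
```

>>> play_rows([
  [[0,0,0,0,0,0,1]],
])

```text
time_s: 29.1
ee_pos: [0.5548, -0.0815, 0.3006]
eef_rot: [3.049, -0.869, 0.457]
force: [-0.3, 0.3, 0.6]
grip_width: 0.094
grip_force: 0.0
```

```bash
python3 - <<'E'
from h import *
from station import *
o=get_obs(); print(o["ee_pos"],o["eef_rot"],o["qpos"].round(3),o["force"])
print(go(o,[.53,-.27,.30],Rdown(98.5)))
E
```

```text
[ 0.55476233 -0.08149711  0.30060776] [ 3.0492879  -0.86911557  0.45657752] [-0.506 -0.09   1.938  0.874  0.841  0.196] [-0.291543    0.28904743  0.60173173]
([-0.274, 0.66, -0.261], [0.0992, -0.1108, -0.1936])
```

>>> play_rows([
  [[-0.027,0.066,-0.026,0.0095,-0.0105,-0.0185,1],[-0.055,0.13,-0.052,0.019,-0.021,-0.037,1],[-0.082,0.2,-0.078,0.0285,-0.0318,-0.0555,1],[-0.11,0.26,-0.1,0.038,-0.0425,-0.074,1],[-0.137,0.33,-0.13,0.0475,-0.053,-0.0927,1],[-0.165,0.4,-0.157,0.057,-0.0637,-0.111,1],[-0.19,0.46,-0.18,0.0665,-0.0743,-0.13,1],[-0.22,0.53,-0.21,0.076,-0.085,-0.148,1],[-0.25,0.6,-0.24,0.0855,-0.0955,-0.167,1],[-0.274,0.66,-0.261,0.095,-0.106,-0.1854,1]],
])

```text
time_s: 30.1
ee_pos: [0.5301, -0.2656, 0.2977]
eef_rot: [3.113, -0.037, 1.677]
force: [-0.9, -0.0, -0.4]
grip_width: 0.0937
grip_force: 0.0
```

>>> play_rows([
  [[0,0,0,0,0,0,1],[0,0,0,0,0,0,1],[0,0,0,0,0,0,1]],
])

```text
time_s: 30.4
ee_pos: [0.5297, -0.2655, 0.2986]
eef_rot: [3.11, -0.038, 1.667]
force: [-0.5, -0.6, 0.1]
grip_width: 0.0941
grip_force: 0.0
```

```bash
cat >> h.py <<'E'
def tops(c,T,zlo,zhi,box,h):  # white lid discs
    P=cloud(c,T); f=c["frame"].astype(int)
    m=(f.min(2)>120)&(P[...,2]>zlo)&(P[...,2]<zhi)&(P[...,0]>box[0])&(P[...,0]<box[1])&(P[...,1]>box[2])&(P[...,1]<box[3])
    for b in cv2.findContours(m.astype(np.uint8),0,1)[0]:
        if cv2.contourArea(b)>100:
            (x,y),r=cv2.minEnclosingCircle((ray(c,b,h,T)[:,:2]*1000).astype(np.float32)); print("disc",b.reshape(-1,2).mean(0).round(),round(x,1),round(y,1),"d",round(2*r,1),"z",np.median(P[m][:,2]).round(4))
E
python3 - <<'E'
from h import *
o,c,T=snap("w10"); print(o["ee_pos"],o["eef_rot"],o["qpos"].round(3))
tops(c,T,.062,.08,(.35,.7,-.5,-.1),.07); tops(c,T,.05,.0615,(.35,.7,-.55,-.1),.058)
E
```

```text
[ 0.52966337 -0.26546949  0.2986255 ] [ 3.1095541  -0.03758187  1.66708799] [-0.55   0.341  1.23   0.049  1.568 -0.646]
disc [247. 145.] 520.1 -230.3 d 52.9 z 0.0697
disc [295. 259.] 606.2 -392.6 d 42.2 z 0.0576
```

View pics/w10.png

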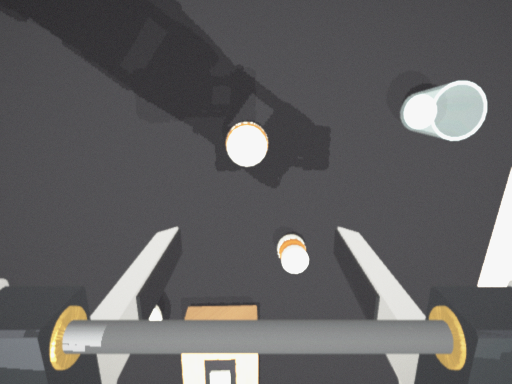

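The view shows the jar lid at (247,145), the pot lid at (295,259) and the beaker at (440,110). Nothing else has moved.

```bash
python3 - <<'E'
from h import *
from station import *
print(go(get_obs(),[.520,-.2305,.10],Rdown(98.5)))
E
```

```text
([0.115, -0.05, 0.799], [0.0052, -0.0057, -0.0084])
```

>>> play_rows([
  [[0.04,-0.02,0.1,0.0026,-0.0028,-0.0042,1],[0.08,-0.04,0.2,0.0052,-0.0057,-0.0084,1],[0.115,-0.05,0.35,0.0052,-0.0057,-0.0084,1],[0.115,-0.05,0.5,0.0052,-0.0057,-0.0084,1],[0.115,-0.05,0.65,0.0052,-0.0057,-0.0084,1],[0.115,-0.05,0.75,0.0052,-0.0057,-0.0084,1],[0.115,-0.05,0.799,0.0052,-0.0057,-0.0084,1],[0.115,-0.05,0.799,0.0052,-0.0057,-0.0084,1],[0.115,-0.05,0.799,0.0052,-0.0057,-0.0084,1]],
])

```text
time_s: 31.35
ee_pos: [0.5203, -0.2321, 0.1015]
eef_rot: [3.141, 0.003, 1.72]
force: [-0.0, 0.5, 1.0]
grip_width: 0.0939
grip_force: 0.0
```

```bash
python3 - <<'E'
from h import *
o,c,T=snap("w11"); print(o["ee_pos"],o["eef_rot"])
tops(c,T,.062,.08,(.35,.7,-.5,-.1),.07)
print(go(o,[.520,-.2305,.020],Rdown(98.5)))
E
```

```text
[ 0.52032714 -0.23205226  0.10146777] [3.14101683e+00 2.66443897e-03 1.72002753e+00]
disc [256. 212.] 519.8 -229.4 d 54.0 z 0.0697
([0.007, -0.001, 0.326], [0.0001, 0.0004, 0.0001])
```

>>> play_rows([
  [[0.01,-0.001,0.1,0,0,0,1],[0.01,-0.001,0.2,0,0,0,1],[0.01,-0.001,0.28,0,0,0,1],[0.01,-0.001,0.326,0,0,0,-1],[0.01,-0.001,0.326,0,0,0,-1],[0.01,-0.001,0.326,0,0,0,-1],[0.01,-0.001,0.326,0,0,0,-1],[0.01,-0.001,0.326,0,0,0,-1],[0.01,-0.001,0.326,0,0,0,-1],[0.01,-0.001,0.326,0,0,0,-1]],
], grip_force=25)

```text
time_s: 32.4
ee_pos: [0.5197, -0.2298, 0.0197]
eef_rot: [3.141, 0.003, 1.721]
force: [-1.6, -0.3, 5.5]
grip_width: 0.0591
grip_force: 25.0
```

>>> play_rows([
  [[0,0,0,0,0,0,-1],[0,0,0,0,0,0,-1]],
])

```text
time_s: 32.6
ee_pos: [0.5197, -0.2299, 0.0197]
eef_rot: [3.141, 0.003, 1.721]
force: [-0.6, 0.8, 6.5]
grip_width: 0.0586
grip_force: 25.0
```

>>> play_rows([
  [[0,0,-0.05,0,0,0,-1],[0,0,-0.15,0,0,0,-1],[0,0,-0.3,0,0,0,-1],[0,0,-0.5,0,0,0,-1],[0.05,0,-0.7,0,0,0,-1],[0.2,0.02,-0.88,0,0,0,-1],[0.38,0.06,-0.96,0,0,0,-1],[0.56,0.1,-0.96,0,0,0,-1],[0.74,0.14,-0.96,0,0,0,-1],[0.927,0.168,-0.96,0,0,0,-1]],
])

```text
time_s: 33.6
ee_pos: [0.5259, 0.0084, 0.2593]
eef_rot: [3.141, 0.002, 1.721]
force: [0.7, -0.0, -1.3]
grip_width: 0.059
grip_force: 25.0
```

>>> play_rows([
  [[0.18,0.03,0,0,0,0,-1],[0.36,0.06,0,0,0,0,-1],[0.54,0.09,0,0,0,0,-1],[0.7,0.12,0,0,0,0,-1],[0.82,0.14,0,0,0,0,-1],[0.9,0.16,0,0,0,0,-1],[0.927,0.168,0,0,0,0,-1],[0.927,0.168,0,0,0,0,-1],[0.927,0.168,0,0,0,0,-1]],
])

```text
time_s: 34.5
ee_pos: [0.5332, 0.2409, 0.2579]
eef_rot: [-3.141, 0.002, 1.72]
force: [-0.3, -0.7, -1.3]
grip_width: 0.0592
grip_force: 25.0
```

```bash
python3 - <<'E'
from h import *
from station import *
o=get_obs(); print(o["ee_pos"],o["eef_rot"],o["qpos"].round(3),o["grip_width"])
c=camera("scene");d=camera("side")
for n,k in(("scene",c),("side",d)):
    P=cloud(k);f=k["frame"].astype(int)
    m=(f.max(2)-f.min(2)>25)&(f[...,0]>f[...,2]+30)&(P[...,2]>.2)&(P[...,2]<.33)&(np.hypot(P[...,0]-.53,P[...,1]-.24)<.07)
    print(n,m.sum(),P[m].mean(0).round(4))
    m=(f.min(2)>90)&(P[...,2]>.2)&(P[...,2]<.33)&(np.hypot(P[...,0]-.534,P[...,1]-.24)<.035)
    q=P[m];print(len(q),"z",np.percentile(q[:,2],[1,99]),q[:,:2].mean(0))
print(go(o,[.5342,.2408,.09],Rdown(98.5)))
E
```

```text
[0.53322696 0.24086292 0.25789071] [-3.14064890e+00  2.17342337e-03  1.71999618e+00] [ 0.363  0.342  1.319 -0.002  1.482  0.214] 0.059216737893775635
scene 102 [0.546  0.2234 0.2792]
243 z [0.24629358 0.31855968] [0.54380639 0.22974304]
side 176 [0.5246 0.2589 0.2794]
524 z [0.24198761 0.32264008] [0.52919657 0.24853349]
([0.001, 0.004, 0.672], [-0.0002, 0.0003, 0.0001])
```

>>> play_rows([
  [[0.001,0.004,0.1,0,0,0,-1],[0.001,0.004,0.22,0,0,0,-1],[0.001,0.004,0.34,0,0,0,-1],[0.001,0.004,0.44,0,0,0,-1],[0.001,0.004,0.52,0,0,0,-1],[0.001,0.004,0.59,0,0,0,-1],[0.001,0.004,0.64,0,0,0,-1],[0.001,0.004,0.675,0,0,0,-1],[0.001,0.004,0.69,0,0,0,-1],[0.001,0.004,0.69,0,0,0,-1]],
])

```text
time_s: 35.6
ee_pos: [0.5341, 0.2417, 0.0851]
eef_rot: [-3.14, 0.002, 1.72]
force: [0.0, 0.8, -1.1]
grip_width: 0.0587
grip_force: 25.0
```

>>> play_rows([
  [[0,0,0.005,0,0,0,-1],[0,0,0.01,0,0,0,-1],[0,0,0.015,0,0,0,-1],[0,0,0.018,0,0,0,-1],[0,0,0.018,0,0,0,-1]],
])

```text
time_s: 36.1
ee_pos: [0.534, 0.2418, 0.0805]
eef_rot: [-3.14, 0.002, 1.721]
force: [0.4, 0.1, -1.2]
grip_width: 0.0587
grip_force: 25.0
```

>>> play_rows([
  [[0,0,0.004,0,0,0,-1],[0,0,0.007,0,0,0,-1],[0,0,0.007,0,0,0,-1],[0,0,0.007,0,0,0,-1]],
])

```text
time_s: 36.5
ee_pos: [0.5341, 0.2419, 0.0797]
eef_rot: [-3.141, 0.002, 1.721]
force: [-4.0, -1.6, 7.7]
grip_width: 0.0587
grip_force: 25.0
```

>>> play_rows([
  [[0,0,0,0,0,0,0.4],[0,0,0,0,0,0,0.55],[0,0,0,0,0,0,0.6],[0,0,0,0,0,0,0.6],[0,0,-0.1,0,0,0,0.6],[0,0,-0.25,0,0,0,0.6],[0,0,-0.45,0,0,0,0.6],[0,0,-0.65,0,0,0,0.8],[0,0,-0.8,0,0,0,1],[0,0,-0.8,0,0,0,1]],
])

```text
time_s: 37.5
ee_pos: [0.5354, 0.2428, 0.2846]
eef_rot: [3.134, 0.0, 1.721]
force: [0.4, -0.5, -0.4]
grip_width: 0.0932
grip_force: 0.0
```

```bash
python3 - <<'E'
from h import *
o,c,T=snap("w12"); print(o["ee_pos"],o["eef_rot"])
tops(c,T,.1,.15,(.45,.65,.15,.33),.13)
P=cloud(c,T); 
sc=__import__("station").camera("scene"); 
tops(sc,sc["T"],.04,.07,(.4,.7,-.5,-.3),.058)
print(go(o,[.606,-.23,.28],Rdown(98.5)))
E
```

```text
[0.53538844 0.24276063 0.28455695] [3.13401801e+00 1.12790041e-04 1.72069124e+00]
disc [314. 245.] 616.5 174.0 d 35.5 z 0.1297
disc [277. 243.] 573.0 169.6 d 31.0 z 0.1297
disc [255. 179.] 535.0 241.9 d 53.1 z 0.1297
disc [185. 254.] 612.0 -395.5 d 50.4 z 0.0582
([-1.912, -0.003, 0.018], [0.0012, 0.0, 0.0002])
```

View pics/w12.png

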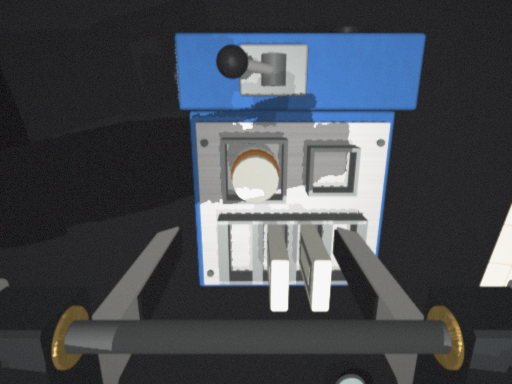

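The jar sits in the large well with its lid at (255,175). The small well is at (332,170) and the lever ball at (232,61). Next, the pot.

>>> play_rows([
  [[-0.15,0,0,0,0,0,1],[-0.35,0,0,0,0,0,1],[-0.55,0,0,0,0,0,1],[-0.75,0,0,0,0,0,1],[-0.95,0,0,0,0,0,1]],
])

```text
time_s: 38.1
ee_pos: [0.5691, 0.0055, 0.2773]
eef_rot: [-3.138, 0.001, 1.721]
force: [0.7, 0.4, 0.1]
grip_width: 0.0941
grip_force: 0.0
```

>>> play_rows([
  [[-0.2,0,0,0,0,0,1],[-0.4,0,0,0,0,0,1],[-0.6,0,0,0,0,0,1],[-0.8,0,0,0,0,0,1],[-0.95,0,0,0,0,0,1],[-0.95,0,0,0,0,0,1],[-0.95,0,0,0,0,0,1],[-0.95,0,0,0,0,0,1]],
])

```text
time_s: 38.9
ee_pos: [0.605, -0.2263, 0.2789]
eef_rot: [-3.139, 0.001, 1.722]
force: [-0.4, 0.0, 1.1]
grip_width: 0.094
grip_force: 0.0
```

```bash
python3 - <<'E'
from h import *
o,c,T=snap("w13"); print(o["ee_pos"],o["eef_rot"],o["qpos"].round(3))
tops(c,T,.05,.065,(.45,.75,-.5,-.3),.058)
print(go(o,[.606,-.393,.12],Rdown(98.5)))
c=np.load("w12.npz"); T=c["T"];P=cloud(c,T);f=c["frame"].astype(int);Z=P[...,2]
q=P[(f.max(2)<60)&(Z>.185)&(Z<.23)&(P[...,1]>.3)&(P[...,0]<.58)]; print("ball",len(q),q.mean(0),q.min(0),q.max(0))
w=((Z>.079)&(Z<.098)&(np.hypot(P[...,0]-.632,P[...,1]-.2557)<.055)).astype(np.uint8)
cs,h=cv2.findContours(w,cv2.RETR_CCOMP,cv2.CHAIN_APPROX_NONE)
for k,b in enumerate(cs):
    if cv2.contourArea(b)>150: print(h[0][k][3],cv2.minAreaRect((ray(c,b,.088,T)[:,:2]*1000).astype(np.float32)))
E
```

```text
[ 0.60499458 -0.22631322  0.27889546] [-3.13938953e+00  1.10174059e-03  1.72166940e+00] [-0.414  0.484  1.076 -0.002  1.583 -0.565]
disc [242. 277.] 607.2 -392.0 d 43.4 z 0.0575
([-0.659, -0.095, 0.637], [-0.0004, 0.0002, 0.0004])
ball 700 [0.50003501 0.3514138  0.20638317] [0.48790998 0.34010423 0.19777368] [0.51162798 0.36348939 0.21162321]
-1 ((631.7120971679688, 256.12738037109375), (63.4761848449707, 61.1046257019043), 8.449296951293945)
0 ((631.36474609375, 256.3121032714844), (52.27609634399414, 50.906898498535156), 8.385984420776367)
```

>>> play_rows([
  [[-0.2,-0.03,0.05,0,0,0,1],[-0.4,-0.06,0.1,0,0,0,1],[-0.6,-0.09,0.2,0,0,0,1],[-0.655,-0.092,0.35,0,0,0,1],[-0.655,-0.092,0.5,0,0,0,1],[-0.655,-0.092,0.6,0,0,0,1],[-0.655,-0.092,0.66,0,0,0,1],[-0.655,-0.092,0.66,0,0,0,1],[-0.655,-0.092,0.66,0,0,0,1]],
])

```text
time_s: 39.85
ee_pos: [0.6074, -0.3928, 0.1168]
eef_rot: [3.141, 0.003, 1.722]
force: [0.2, -0.2, -0.3]
grip_width: 0.0945
grip_force: 0.0
```

```bash
python3 - <<'E'
from h import *
o,c,T=snap("w14"); print(o["ee_pos"],o["eef_rot"],o["qpos"].round(3))
tops(c,T,.05,.065,(.45,.75,-.5,-.3),.058)
print(go(o,[.607,-.392,.020],Rdown(98.5)))
E
```

```text
[ 0.60741063 -0.39280594  0.11683141] [3.14129174 0.00335519 1.72150514] [-0.624  0.758  1.016 -0.002  1.365 -0.774]
disc [256. 206.] 606.8 -393.7 d 41.2 z 0.0577
([0.005, -0.001, 0.387], [0.0, 0.0005, 0.0004])
```

>>> play_rows([
  [[0,-0.002,0.1,0,0,0,0.7],[0,-0.002,0.2,0,0,0,0.5],[0,-0.002,0.3,0,0,0,0.5],[0,-0.002,0.36,0,0,0,0.5],[0,-0.002,0.387,0,0,0,0.5],[0,-0.002,0.387,0,0,0,-1],[0,-0.002,0.387,0,0,0,-1],[0,-0.002,0.387,0,0,0,-1],[0,-0.002,0.387,0,0,0,-1],[0,-0.002,0.387,0,0,0,-1]],
])

```text
time_s: 40.9
ee_pos: [0.6064, -0.3936, 0.0192]
eef_rot: [-3.141, 0.003, 1.721]
force: [-0.3, 0.3, 3.4]
grip_width: 0.0394
grip_force: 24.4
```

>>> play_rows([
  [[0,0,0,0,0,0,-1],[0,0,0,0,0,0,-1],[0,0,0,0,0,0,-1]],
])

```text
time_s: 41.2
ee_pos: [0.6064, -0.3937, 0.0192]
eef_rot: [-3.141, 0.003, 1.721]
force: [-0.6, 0.6, 5.5]
grip_width: 0.0394
grip_force: 24.4
```

>>> play_rows([
  [[0,0,-0.05,0,0,0,-1],[0,0,-0.15,0,0,0,-1],[0,0,-0.3,0,0,0,-1],[0,0,-0.5,0,0,0,-1],[0.05,0,-0.7,0,0,0,-1],[0.15,0.02,-0.88,0,0,0,-1],[0.3,0.06,-0.96,0,0,0,-1],[0.45,0.08,-0.96,0,0,0,-1],[0.6,0.11,-0.96,0,0,0,-1]],
])

```text
time_s: 42.1
ee_pos: [0.6108, -0.2391, 0.2595]
eef_rot: [3.141, 0.003, 1.72]
force: [0.2, 0.1, -1.1]
grip_width: 0.0395
grip_force: 24.4
```

>>> play_rows([
  [[0.18,0.03,0,0,0,0,-1],[0.36,0.06,0,0,0,0,-1],[0.54,0.09,0,0,0,0,-1],[0.72,0.12,0,0,0,0,-1],[0.9,0.16,0,0,0,0,-1],[0.98,0.187,0,0,0,0,-1]],
])

```text
time_s: 42.7
ee_pos: [0.6203, 0.0124, 0.2584]
eef_rot: [-3.141, 0.002, 1.723]
force: [0.8, -0.5, -0.9]
grip_width: 0.0396
grip_force: 24.4
```

>>> play_rows([
  [[0.18,0.03,0,0,0,0,-1],[0.36,0.06,0,0,0,0,-1],[0.54,0.09,0,0,0,0,-1],[0.7,0.12,0,0,0,0,-1],[0.85,0.15,0,0,0,0,-1],[0.94,0.18,0,0,0,0,-1],[0.975,0.187,0,0,0,0,-1],[0.975,0.187,0,0,0,0,-1],[0.975,0.187,0,0,0,0,-1]],
])

```text
time_s: 43.6
ee_pos: [0.6306, 0.2556, 0.2572]
eef_rot: [-3.14, 0.002, 1.72]
force: [0.6, 0.2, -0.8]
grip_width: 0.0397
grip_force: 24.4
```

```bash
python3 - <<'E'
from h import *
o,c,T=snap("w15"); print(o["ee_pos"],o["eef_rot"],o["qpos"].round(3),o["grip_width"])
P=cloud(c,T); zt=o["ee_pos"][2]
tops(c,T,zt+.02,zt+.05,(.55,.7,.18,.32),zt+.0385)
tops(c,T,.1,.15,(.48,.58,.2,.30),.13)
print(go(o,[.6316,.2562,.087],Rdown(98.5)))
E
```

```text
[0.63060424 0.25558378 0.25719996] [-3.14048930e+00  2.26438139e-03  1.71987811e+00] [ 0.332  0.579  0.984 -0.002  1.58   0.183] 0.03971439545496347
disc [257. 265.] 631.5 254.1 d 39.0 z 0.2957
disc [164. 184.] 535.1 241.5 d 52.3 z 0.1297
([0.003, 0.005, 0.681], [-0.0002, 0.0004, 0.0001])
```

View pics/w15.png

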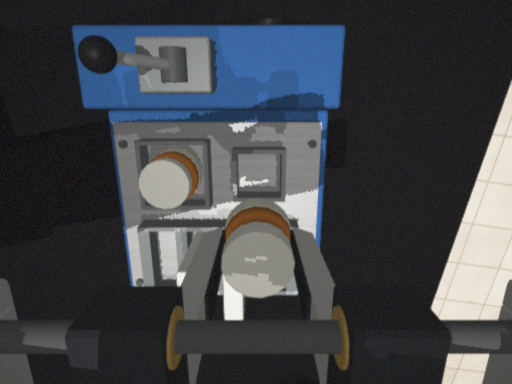

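The pot is held at (257,265), the small well at (258,172) is clear, and the jar is still in its well. Lowering.

>>> play_rows([
  [[0.003,0.005,0.1,0,0,0,-1],[0.003,0.005,0.22,0,0,0,-1],[0.003,0.005,0.34,0,0,0,-1],[0.003,0.005,0.44,0,0,0,-1],[0.003,0.005,0.52,0,0,0,-1],[0.003,0.005,0.58,0,0,0,-1],[0.003,0.005,0.63,0,0,0,-1],[0.003,0.005,0.665,0,0,0,-1],[0.003,0.005,0.685,0,0,0,-1],[0.003,0.005,0.685,0,0,0,-1]],
])

```text
time_s: 44.65
ee_pos: [0.6315, 0.2572, 0.0855]
eef_rot: [-3.14, 0.002, 1.721]
force: [0.5, 0.8, -0.3]
grip_width: 0.0396
grip_force: 24.4
```

>>> play_rows([
  [[0,0,0.005,0,0,0,-1],[0,0,0.01,0,0,0,-1],[0,0,0.015,0,0,0,-1],[0,0,0.02,0,0,0,-1],[0,0,0.02,0,0,0,-1]],
])

```text
time_s: 45.15
ee_pos: [0.6315, 0.2573, 0.0806]
eef_rot: [-3.14, 0.002, 1.721]
force: [0.5, -1.3, -1.1]
grip_width: 0.0394
grip_force: 24.4
```

>>> play_rows([
  [[0,0,0.003,0,0,0,-1],[0,0,0.006,0,0,0,-1],[0,0,0.009,0,0,0,-1],[0,0,0.009,0,0,0,-1]],
])

```text
time_s: 45.55
ee_pos: [0.6316, 0.2574, 0.0793]
eef_rot: [-3.141, 0.002, 1.721]
force: [-3.5, -1.7, 5.7]
grip_width: 0.0392
grip_force: 24.5
```

>>> play_rows([
  [[0,0,0,0,0,0,0],[0,0,0,0,0,0,0.15],[0,0,0,0,0,0,0.3],[0,0,0,0,0,0,0.3],[0,0,-0.1,0,0,0,0.3],[0,0,-0.25,0,0,0,0.3],[0,0,-0.45,0,0,0,0.3],[0,0,-0.65,0,0,0,0.3],[0,0,-0.9,0,0,0,-1],[0,0,-1,0,0,0,-1]],
])

```text
time_s: 46.55
ee_pos: [0.6316, 0.2578, 0.3323]
eef_rot: [3.14, 0.001, 1.721]
force: [0.1, -0.5, -0.2]
grip_width: 0.0484
grip_force: 0.0
```

>>> play_rows([
  [[0,0,0,0,0,0,-1],[0,0,0,0,0,0,-1],[0,0,0,0,0,0,-1]],
])

```text
time_s: 46.85
ee_pos: [0.6315, 0.2578, 0.3265]
eef_rot: [-3.138, 0.003, 1.721]
force: [0.5, 0.0, 0.7]
grip_width: 0.0243
grip_force: 0.0
```

```bash
python3 - <<'E'
from h import *
o,c,T=snap("w16"); print(o["ee_pos"],o["eef_rot"],o["qpos"].round(3),o["grip_width"])
tops(c,T,.1,.145,(.46,.7,.2,.32),.13); tops(c,T,.16,.18,(.46,.7,.05,.23),.172)
P=cloud(c,T);f=c["frame"].astype(int);Z=P[...,2]
for n in(.6316,): tops(c,T,.11,.125,(.58,.68,.2,.32),.118)
q=P[(f.max(2)<60)&(Z>.185)&(Z<.23)&(P[...,1]>.3)&(P[...,0]<.58)]; print("ball",len(q),q.mean(0),q.min(0),q.max(0))
print("start",go(o,[.455,.345,.30],Rdown(98.5)))
E
```

```text
[0.63148454 0.25775424 0.32646037] [-3.13765067e+00  2.56313570e-03  1.72068958e+00] [ 0.335  0.585  0.821 -0.002  1.74   0.184] 0.024288171280779355
disc [258. 170.] 632.1 258.6 d 38.0 z 0.1291
disc [179. 171.] 535.4 241.5 d 52.3 z 0.1291
disc [240. 267.] 624.5 145.4 d 63.4 z 0.1715
disc [197. 262.] 575.4 141.3 d 59.6 z 0.1715
disc [258. 170.] 632.4 256.1 d 39.2 z 0.1177
ball 618 [0.50245629 0.35229744 0.20602609] [0.48894518 0.34018414 0.19400825] [0.51221357 0.36453545 0.21133134]
start ([0.451, -0.645, 0.107], [-0.0006, 0.0004, 0.0002])
```

View pics/w16.png

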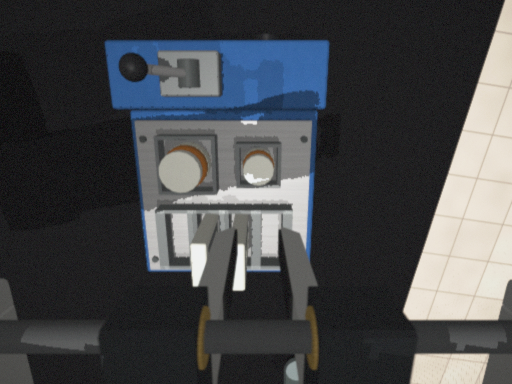

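All four are in place: cassettes at (207,250) and (240,250), jar (183,168) and pot (258,168) in their wells. Only the lever is left, with its ball at (133,67).

>>> play_rows([
  [[0.1,-0.15,0.02,0,0,0,-1],[0.2,-0.3,0.04,0,0,0,-1],[0.3,-0.45,0.06,0,0,0,-1],[0.4,-0.58,0.08,0,0,0,-1],[0.45,-0.67,0.1,0,0,0,-1],[0.45,-0.67,0.1,0,0,0,-1],[0.45,-0.67,0.1,0,0,0,-1],[0.45,-0.67,0.1,0,0,0,-1]],
], grip_force=30)

```text
time_s: 47.7
ee_pos: [0.45, 0.3436, 0.303]
eef_rot: [-3.14, 0.002, 1.72]
force: [0.1, 0.2, -0.4]
grip_width: 0.0003
grip_force: 0.0
```

```bash
python3 - <<'E'
from h import *
from station import *
o=get_obs(); print(o["ee_pos"],o["eef_rot"],o["qpos"].round(3),o["grip_width"])
print(go(o,[.449,.344,.172],Rdown(98.5)),"push frac",.1065/.25)
E
```

```text
[0.44997893 0.34356313 0.30296197] [-3.13994471e+00  2.46086001e-03  1.71989004e+00] [ 0.588  0.283  1.294 -0.002  1.567  0.439] 0.0002526099207380288
([0.004, -0.003, 0.524], [-0.0003, 0.0004, 0.0001]) push frac 0.426
```

Lower, then push slowly along tool +y (shaker +x).

>>> play_rows([
  [[0,0,0.1,0,0,0,-1],[0,0,0.22,0,0,0,-1],[0,0,0.34,0,0,0,-1],[0,0,0.44,0,0,0,-1],[0.004,-0.003,0.51,0,0,0,-1],[0.004,-0.003,0.524,0,0,0,-1],[0.004,-0.003,0.524,0,0,0,-1]],
])

```text
time_s: 48.4
ee_pos: [0.4489, 0.3442, 0.1722]
eef_rot: [-3.14, 0.002, 1.72]
force: [0.8, -0.4, 0.1]
grip_width: 0.0002
grip_force: 0.0
```

>>> play_rows([
  [[0,0.04,0,0,0,0,-1],[0,0.08,0,0,0,0,-1],[0,0.12,0,0,0,0,-1],[0,0.16,0,0,0,0,-1],[0,0.2,0,0,0,0,-1],[0,0.24,0,0,0,0,-1],[0,0.28,0,0,0,0,-1],[0,0.32,0,0,0,0,-1],[0,0.36,0,0,0,0,-1],[0,0.36,0,0,0,0,-1]],
])

```text
time_s: 49.4
ee_pos: [0.5383, 0.358, 0.1718]
eef_rot: [-3.14, 0.002, 1.72]
force: [-0.9, -1.1, -0.2]
grip_width: 0.0
grip_force: 0.0
```

```bash
python3 - <<'E'
from h import *
from station import *
o,c,T=snap("w17"); print(o["ee_pos"],o["force"]); P=cloud(c,T);f=c["frame"].astype(int);Z=P[...,2]
q=P[(f.max(2)<45)&(Z>.18)&(Z<.235)&(P[...,1]>.32)&(P[...,1]<.39)&(P[...,0]<.63)&(P[...,0]>.47)]; print("ball",len(q),q.mean(0) if len(q) else 0,q.min(0),q.max(0))
for n in("scene","side"):
    c=camera(n);P=cloud(c);f=c["frame"].astype(int);Z=P[...,2]
    q=P[(f.max(2)<50)&(Z>.185)&(Z<.225)&(P[...,1]>.32)&(P[...,1]<.39)&(P[...,0]<.63)&(P[...,0]>.48)]
    print(n,len(q),q.mean(0) if len(q) else 0)
E
```

```text
[0.53830063 0.3579643  0.17178239] [-0.8982414  -1.09640755 -0.18136067]Traceback (most recent call last):
  File "<stdin>", line 4, in <module>
    return umr_minimum(a, axis, None, out, keepdims, initial, where)
ValueError: zero-size array to reduction operation minimum which has no identity
```

>>> play_rows([
  [[0,0.02,0,0,0,0,-1],[0,0.04,0,0,0,0,-1],[0,0.055,0,0,0,0,-1],[0,0.066,0,0,0,0,-1],[0,0.066,0,0,0,0,-1]],
])

```text
time_s: 49.95
ee_pos: [0.5495, 0.3601, 0.1722]
eef_rot: [-3.129, 0.004, 1.722]
force: [-35.7, -10.5, 12.1]
grip_width: 0.0002
grip_force: 18.7
```

```bash
python3 - <<'E'
from h import *
from station import *
o=get_obs(); print(o["ee_pos"],o["force"])
for n in("scene","side"):
    c=camera(n);P=cloud(c);f=c["frame"].astype(int);Z=P[...,2]
    q=P[(f.max(2)<60)&(Z>.175)&(Z<.235)&(P[...,1]>.32)&(P[...,1]<.4)&(P[...,0]<.64)&(P[...,0]>.48)]
    print(n,len(q),q.mean(0) if len(q) else 0)
E
```

```text
[0.54947209 0.36011329 0.17217041] [-35.69745774 -10.45925567  12.06617649]
scene 37 [0.58039835 0.36136794 0.20131083]
side 52 [0.57159668 0.36822635 0.20464882]
```

The lever is at its stop: the ball is at x = 0.576 as expected, and the force has risen. Back off and lift clear.

>>> play_rows([
  [[0,-0.05,0,0,0,0,-1],[0,-0.15,0,0,0,0,-1],[0,-0.3,0,0,0,0,-1],[0,-0.3,-0.1,0,0,0,-1],[0,-0.3,-0.25,0,0,0,-1],[0,-0.3,-0.45,0,0,0,-1],[0,-0.3,-0.6,0,0,0,-1],[0,-0.3,-0.6,0,0,0,-1],[0,-0.3,-0.6,0,0,0,-1]],
])

```text
time_s: 50.95
ee_pos: [0.4798, 0.3497, 0.3225]
eef_rot: [-3.141, 0.002, 1.721]
force: [0.6, -0.2, -2.2]
grip_width: 0.0007
grip_force: 0.0
```

```bash
python3 - <<'E'
from h import *
from station import *
o,c,T=snap("w18"); print(o["ee_pos"],o["force"])
P=cloud(c,T);f=c["frame"].astype(int);Z=P[...,2]
q=P[(f.max(2)<60)&(Z>.185)&(Z<.23)&(P[...,1]>.32)&(P[...,1]<.4)&(P[...,0]<.64)&(P[...,0]>.47)]; print("wrist ball",len(q),q.mean(0) if len(q) else 0)
for n in("scene","side"):
    c=camera(n);P=cloud(c);f=c["frame"].astype(int);Z=P[...,2]
    q=P[(f.max(2)<60)&(Z>.185)&(Z<.235)&(P[...,1]>.32)&(P[...,1]<.4)&(P[...,0]<.64)&(P[...,0]>.48)]
    print(n,len(q),q.mean(0) if len(q) else 0)
    if n=="scene": a=cv2.resize(c["frame"][110:240,240:400,::-1],(400,325))
    else: b=cv2.resize(c["frame"][190:352,140:340,::-1],(400,325))
cv2.imwrite("pics/end.png",np.hstack([a,b]))
E
```

```text
[0.47975253 0.34968832 0.32252998] [ 0.58063112 -0.1944696  -2.16418581]
wrist ball 442 [0.57084765 0.36537145 0.20586469]
scene 39 [0.57954344 0.36111547 0.2018935 ]
side 66 [0.56993653 0.36568461 0.20504681]
```

View pics/end.png

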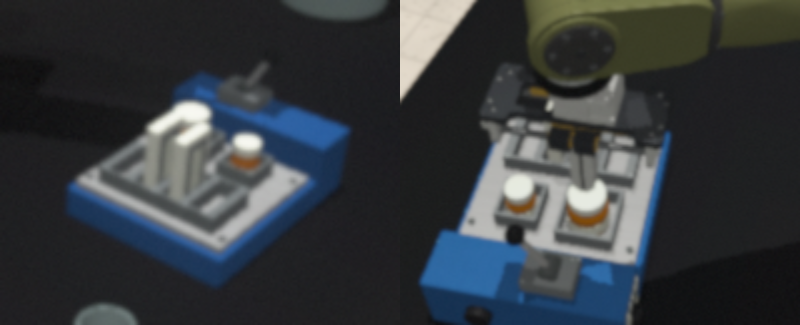

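The final views show both cassettes, the jar and the pot loaded, and the lever leaning away at the same tip height as before (symmetric, so fully over). The arm is clear.

```bash
python3 -c "
from station import workorder; print(workorder.hand_in())"
```

```text
the job is handed in; nothing more can be done
None
```

I loaded the tray and then started the shaker: both cassettes on the bench stand upright in slots 2 and 3, the jar and pot are in their own wells, the lever is fully over, and the job is handed in at about 51 s of robot time (no verdict was returned).

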